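# Take the scraper block from its case and wipe the flakes off the panel

### The job

Swing the lid of the grey steel case right back until it stays open by itself, then take out the scraper block and wipe all five loose filler flakes off the steel panel, over its open front edge and into the pan there. Touch the flakes only with the block, never with the gripper. Then set the block down flat on the cleared panel, leave the case open, and do not push or knock over the torch, bottle, jar and gauge that stand about.

Things in the scene. Friction and masses are not known exactly. Their poses are not given: they have to be found in the camera images.
- case_lid (a joint): hinge of the case's lid, rad: 0 = shut (level), grows as it opens, stop at 1.85. Left alone below about 1.5 it falls shut, above that it falls back to the stop and stays open; nothing latches it. Lid 148 x 188 mm, 6 mm thick, 0.2 kg, almost no friction
- lid_hinge (a point): point on the lid's hinge axis, half-way along it, on the far (+x) top rim of the case, 66 mm above the table. The point does not turn with the lid: z is up, y runs along the hinge axis, x points from the case's front to its back (away from the robot, give or take 0.25 rad)
- lid_tab (a point): middle of the steel tab on the lid's front edge, 166 mm from the hinge axis, 3.5 mm above it while shut; it turns with the lid. The tab is 40 mm wide (y, along the hinge), 7 mm thick with an 11 mm bead at its end, and juts 37 mm from the lid's edge, 18 mm of that beyond this point. Pinched from above across its 40 mm, it turns between the pads as the lid swings
- block_centre (a point): centre (half-way up, 23.5 mm over the underside) of the loose scraper block, 0.25 kg, lying flat on the case's floor under the lid, grip up. x across it, y along its length (within 0.1 rad of the hinge axis at the start), z up. Its two long sides are alike
- panel_top (a point): middle of the top face of the dark steel panel, 40 mm above the table; z up, +x towards its back edge, away from the robot (give or take 0.2 rad). The face is 210 x 210 mm. Turned-up edges 14 mm high run along both sides (y = +-105 mm); front (x = -105 mm, over the pan) and back (x = +105 mm) are open
- chip_pan (a point): middle of the inner floor of the open aluminium pan at the panel's front edge, 2 mm above the table; axes as those of the panel. Inside 82 mm (x) x 216 mm (y), walls 28 mm over its floor; its back 11 mm lie under the panel's overhang. Empty at the start
- flake_1_centre (a point): centre (half-way up) of one loose off-white flake of hard filler, an irregular broken plate about 46 x 28 mm and 6 mm thick, 10 g, lying flat on the panel at the start; its z axis points up then. Site axes x and y are the long and short way of the flake
- flake_2_centre (a point): centre (half-way up) of one loose off-white flake of hard filler, an irregular broken plate about 40 x 30 mm and 6 mm thick, 10 g, lying flat on the panel at the start; its z axis points up then. Site axes x and y are the long and short way of the flake
- flake_3_centre (a point): centre (half-way up) of one loose off-white flake of hard filler, an irregular broken plate about 30 x 26 mm and 8 mm thick, 10 g, lying flat on the panel at the start; its z axis points up then. Site axes x and y are the long and short way of the flake
- flake_4_centre (a point): centre (half-way up) of one loose off-white flake of hard filler, an irregular broken plate about 44 x 30 mm and 6 mm thick, 10 g, lying flat on the panel at the start; its z axis points up then. Site axes x and y are the long and short way of the flake
- flake_5_centre (a point): centre (half-way up) of one loose off-white flake of hard filler, an irregular broken plate about 38 x 32 mm and 6 mm thick, 10 g, lying flat on the panel at the start; its z axis points up then. Site axes x and y are the long and short way of the flake
- flake_1: the same flake as the point of its name; origin under its middle
- flake_2: the same flake as the point of its name; origin under its middle
- flake_3: the same flake as the point of its name; origin under its middle
- flake_4: the same flake as the point of its name; origin under its middle
- flake_5: the same flake as the point of its name; origin under its middle
- scraper_block: the same block; origin at the middle of its underside, same axes. Base 42.5 mm (x) x 130 mm (y) x 14 mm high with straight steel edges along both 130 mm sides; on it an upright wooden grip rib 24 mm (x) x 90 mm (y) rising from 14 to 47 mm over the underside
- tool_case: grey steel case, fixed to the table; origin at the middle of its underside, axes as those of the hinge point. Outside 144 mm (x) x 184 mm (y) x 66 mm high, hinge on its +x side; walls 4 mm thick, inside 136 x 176 mm, rubber-lined floor 6 mm above the table. A tall pillar (part of the room) rises beside the table, left of y = 0.56 m and from x = 0.29 m on
- panel_stand: fixed stand of wooden deck, steel panel and pan; origin on the table under the panel's middle, axes as those of the panel
- torch: bystander, loose: dark torch standing on its head, 31 mm across and 109 mm high; origin under its middle
- touchup_bottle: bystander, loose: small upright bottle with a black cap, 26 mm across and 74 mm high; origin under its middle
- paint_gauge: bystander, loose: dark hand-held gauge lying flat, 46 x 111 x 24 mm; origin under its middle
- jar_purple: bystander, loose: upright screw-lid jar, 60 mm across and 72 mm high; origin under its middle
Not all that is in view belongs to the job. Leave any black or orange look-alike of the flake_5 alone.

How it is judged:
On the way, in this order (a step that is already met when the one before it is completed fails the run):
1. the lid stands open by itself, swung past its balance point and let go (value of joint case_lid above 1.6 rad and contact force between each of the fingers, the arm and case_lid below 0.1 N), for 0.3 s.
2. the scraper block is held clear above the case's rim (z of scraper_block in the frame of tool_case above 0.075 m and contact force between the fingers and scraper_block above 1 N), for 0.1 s.
3. all five flakes lie in the pan while the block is still in the gripper (x of flake_1_centre in the frame of chip_pan between -0.041 and 0.041 m and y of flake_1_centre in the frame of chip_pan between -0.108 and 0.108 m and z of each of flake_1_centre, flake_2_centre, flake_3_centre, flake_4_centre, flake_5_centre in the frame of chip_pan below 0.028 m and x of flake_2_centre in the frame of chip_pan between -0.041 and 0.041 m and y of flake_2_centre in the frame of chip_pan between -0.108 and 0.108 m and x of flake_3_centre in the frame of chip_pan between -0.041 and 0.041 m and y of flake_3_centre in the frame of chip_pan between -0.108 and 0.108 m and x of flake_4_centre in the frame of chip_pan between -0.041 and 0.041 m and y of flake_4_centre in the frame of chip_pan between -0.108 and 0.108 m and x of flake_5_centre in the frame of chip_pan between -0.041 and 0.041 m and y of flake_5_centre in the frame of chip_pan between -0.108 and 0.108 m and contact force between the fingers and scraper_block above 1 N), for 0.2 s.
At the end, for the whole second after the job is handed in: All five flakes at rest in the pan (centres within its walls, below its rim); the block at rest flat on the panel (within 0.08 rad, its middle over the panel); the lid open past 1.6 rad; the four loose bystanders upright and within 40 mm of where they stood (x of flake_1_centre in the frame of chip_pan between -0.041 and 0.041 m and y of flake_1_centre in the frame of chip_pan between -0.108 and 0.108 m and z of each of flake_1_centre, flake_2_centre, flake_3_centre, flake_4_centre, flake_5_centre in the frame of chip_pan below 0.028 m and x of flake_2_centre in the frame of chip_pan between -0.041 and 0.041 m and y of flake_2_centre in the frame of chip_pan between -0.108 and 0.108 m and x of flake_3_centre in the frame of chip_pan between -0.041 and 0.041 m and y of flake_3_centre in the frame of chip_pan between -0.108 and 0.108 m and x of flake_4_centre in the frame of chip_pan between -0.041 and 0.041 m and y of flake_4_centre in the frame of chip_pan between -0.108 and 0.108 m and x of flake_5_centre in the frame of chip_pan between -0.041 and 0.041 m and y of flake_5_centre in the frame of chip_pan between -0.108 and 0.108 m and linear speed of each of flake_1, flake_2, flake_3, flake_4, flake_5 below 0.03 m/s and x of scraper_block in the frame of panel_top between -0.105 and 0.105 m and y of scraper_block in the frame of panel_top between -0.06 and 0.06 m and z of scraper_block in the frame of panel_top between -0.004 and 0.004 m and angle between scraper_block's own z axis and vertical below 0.08 rad and linear speed of scraper_block below 0.02 m/s and value of joint case_lid above 1.6 rad); the robot touches nothing.
It fails at once if a flake is touched with the gripper or arm instead of the block (contact force between any of the fingers, the arm and flake_1 above 0.3 N or contact force between any of the fingers, the arm and flake_2 above 0.3 N or contact force between any of the fingers, the arm and flake_3 above 0.3 N or contact force between any of the fingers, the arm and flake_4 above 0.3 N or contact force between any of the fingers, the arm and flake_5 above 0.3 N).
It fails at once if a bystander is pushed more than 40 mm or knocked over (distance of any of torch, touchup_bottle, paint_gauge, jar_purple from where it was at the start of the episode above 0.04 m or angle between any of torch, touchup_bottle, paint_gauge, jar_purple's own z axis and vertical above 0.4 rad).
It also fails if it takes over 72 s, if anything falls off the work surface, if the arm or the gripper's body presses on something with over 40 N, if the wrist force passes 120 N, or if a joint passes its speed limit or range.

### The arm

A 7-joint arm with a two-finger parallel gripper is mounted at the origin on a cart in front of the work surface, level with it; the furniture and walls round the work are solid. World frame = base frame: x ahead of the robot, y to its left, z up, the work surface at z = 0. Lengths are in m, angles in rad, forces in N, time in s.
With the tool pointing down it reaches from about 0.425 to 1.025 m from the base axis. Payload 3.6 kg.
Tool frame: the origin (TCP) lies midway between the tips of the shut fingers; the grasp point (between the pads) lies 19 mm behind it; z points along the fingers, y is the direction in which the jaws open and shut (so a half turn about z gives the same grasp; the last joint's range is limited). The gripper opens to 85 mm and grips with 20 to 120 N. Pads are 22 mm wide; open, the fingers measure 114 mm over their backs; the gripper's body (76 mm by 85 mm) begins 54 mm behind the grasp point. The pads swing forward as they close: fully open they stand 13 mm farther back than shut.
Start: joints at [1.111, 0.591, 0.048, 1.609, -0.033, 0.943, -0.034], TCP at [0.259, -0.677, 0.231] pointing down, gripper open.
Joint ranges: [-2.69, 2.69], [-0.47, 2.24], [-1.27, 1.36], [0.19, 2.51], [-1.53, 4.68], [0.08, 2.07], [-3.09, 3.09]. Speed limits (rad/s): [2.57, 2.57, 3.14, 3.14, 3.14, 3.14, 3.14].

### API

Orientations are given as a rotation vector (axis times angle).
In Python, from workcell import manip, cams gives the robot as it stands. The module is installed in compiled form; this text tells all that it offers.
- The arm moves only by the shell command python3 -m pendant 'ROWS' [FORCE]. ROWS is JSON, a list of rows, each an object with "hand": the closure in counts, from 0 (fully open) to 255 (shut); "dp": the shift along the tool's x, y, z in mm, a list of three; "turn": the turn, a rotation vector about the tool's x, y, z in rad, a list of three. A call has exactly 8 rows; each row shifts and turns the commanded pose from where the row before left it, along the tool's axes as they then stand; what a row does not reach is not made up. A row lasts 1/12 s, in which the tool goes at most 41.7 mm and 7.16 degrees, less where a joint would pass 70% of its speed; a pose out of reach is approached as far as the arm can. A call is refused whole if a number of a shift passes 41.7 or a number of a turn 0.125, either way. A call with a gripper value outside its range is refused whole. The fingers move at their own pace and stop on an object; FORCE is the grip in N (left out, the last holds). Time passes only in rows, so rows that do not move let the fingers close, or fill a call up. It gives the time, the measured TCP pose, the force and the opening at its end, in the units of the state.
- manip.get_state(): the state, without advancing time (a new reading comes with each control period).
- cams.get_image(name): name is "scene" or "side" or "wrist"; returns a dict with "frame" (420x560x3 uint8, red, green, blue), "intrinsics" (3x3 intrinsics, pixels), "camera_from_world" (4x4, takes a point from world to camera coordinates). Camera axes: x right, y down, z forward; pixel columns grow to the right and rows downward; lengths in m; the calibration is good to about 2 mm. A picture is of the moment at which its call begins. There is no depth.
- manip.hand_in(): hands the job in, once; it reports no verdict.
The state is a dict: "time": time; "joint_positions": joint angles; "qd": joint speeds; "joint_efforts": joint torques, N m; "tool_pos": TCP position; "orientation": TCP orientation; "wrist_force": force on the tool from outside, world axes, zero at the start; "torque": the same for the moment, N m; "finger_gap": opening from 0.0 (shut) to 1.0 (fully open).
Only numpy, scipy, OpenCV 4.12 (cv2) and the standard library are available. Lean on these libraries where they do the work, as an engineer would, in place of code of your own. Each camera call takes 0.05 s, during which the arm holds its last target.

## Working session

There is one attempt and no reset: what is moved stays moved. The work goes in short steps, Python scripts to look and compute and a shell command to move; the robot and the scene stay as the last step left them, time stands still between calls to the robot, and variables do not carry over. Pictures are saved under pics/ and viewed, and the job is handed in when it is done.

```bash
mkdir -p pics; ls; cat > h.py <<'E'
import numpy as np, cv2
from workcell import manip, cams
from scipy.spatial.transform import Rotation as R
def snap(n,f):
    d=cams.get_image(n); np.savez('pics/'+f+'.npz',**d); cv2.imwrite('pics/'+f+'.png',d['frame'][:,:,::-1]); return d
def load(f): return dict(np.load('pics/'+f+'.npz'))
def ray(d,u,v):
    T=d['camera_from_world'];K=d['intrinsics']
    c=-T[:3,:3].T@T[:3,3]; r=T[:3,:3].T@np.linalg.inv(K)@np.array([u,v,1.]); return c,r
def onz(d,u,v,z):
    c,r=ray(d,u,v); return c+r*(z-c[2])/r[2]
def proj(d,p):
    T=d['camera_from_world'];q=T[:3,:3]@np.asarray(p)+T[:3,3]; q=d['intrinsics']@q; return q[:2]/q[2]
def tri(rs):
    A=0;b=0
    for c,r in rs:
        r=r/np.linalg.norm(r);P=np.eye(3)-np.outer(r,r);A=A+P;b=b+P@c
    return np.linalg.solve(A,b)
def st():
    s=manip.get_state(); 
    for k in s: print(k,np.round(s[k],4))
    return s
E
python3 - <<'E'
from h import *
np.set_printoptions(suppress=True)
s=st(); print(R.from_rotvec(s['orientation']).as_matrix().round(3))
for n in ['scene','side','wrist']:
    d=snap(n,n+'0'); c,_=ray(d,0,0); print(n,c.round(3),d['intrinsics'][0,0])
E
```

```text
pics
time 0.0
joint_positions [ 1.1115  0.5921  0.0483  1.6098 -0.0333  0.9427 -0.0337]
qd [ 0.0004 -0.0002 -0.0006  0.0004 -0.0002  0.0023 -0.0009]
joint_efforts [  0.0002 -54.8699   1.5466 -19.8129   0.0094   0.0088  -0.    ]
tool_pos [ 0.259  -0.6763  0.2301]
orientation [-3.0871 -0.571   0.0008]
wrist_force [ 0.1991  0.2505 -0.0096]
torque [ 0.0229 -0.0228  0.0575]
finger_gap 0.9994
[[ 0.934  0.358 -0.001]
 [ 0.358 -0.934  0.002]
 [-0.    -0.002 -1.   ]]
scene [-0.257  0.953  0.761] 397.32014995743276
side [ 0.582 -0.918  0.984] 506.35867306375235
wrist [ 0.324 -0.653  0.374] 329.8450194717153
```

View pics/scene0.png

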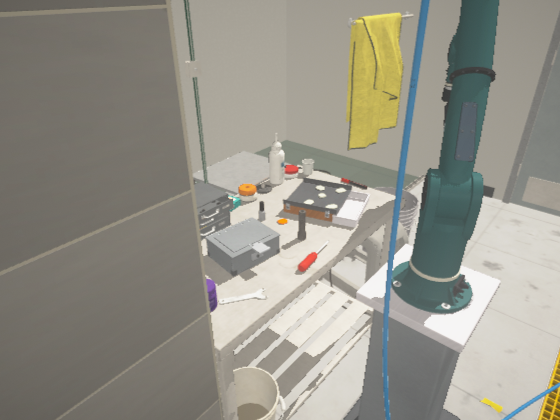

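View pics/side0.png

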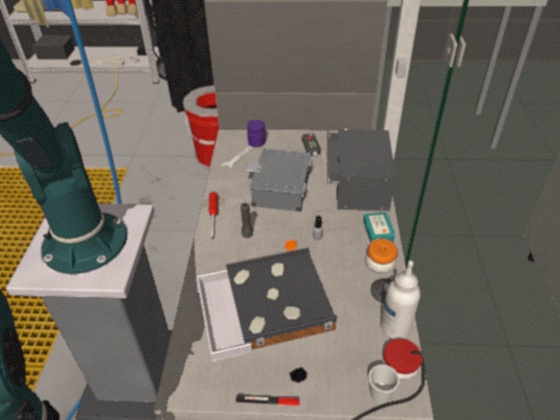

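View pics/wrist0.png

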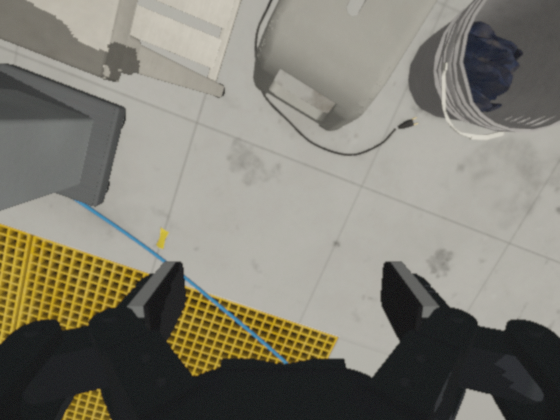

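The side view shows the case at about (282,180) with its tab at (252,168). The panel is at (280,295) with five off-white flakes, and the pan is at (225,310). The torch is at (246,220), the bottle at (318,228), the jar at (256,133) and the gauge at (311,145). The orange (290,245) and black (298,375) look-alikes are off the panel. Next I'll enlarge crops to measure from.

```bash
python3 - <<'E'
from h import *
a=load('side0')['frame'][:,:,::-1]
cv2.imwrite('pics/c1.png',cv2.resize(a[115:245,200:340],None,fx=5,fy=4.6,interpolation=cv2.INTER_CUBIC)[:600])
cv2.imwrite('pics/c2.png',cv2.resize(a[240:360,190:340],None,fx=5,fy=5,interpolation=cv2.INTER_CUBIC))
b=load('scene0')['frame'][:,:,::-1]
cv2.imwrite('pics/c3.png',cv2.resize(b[165:305,205:375],None,fx=4,fy=4,interpolation=cv2.INTER_CUBIC))
E
```

```text
(no output)
```

View pics/c1.png

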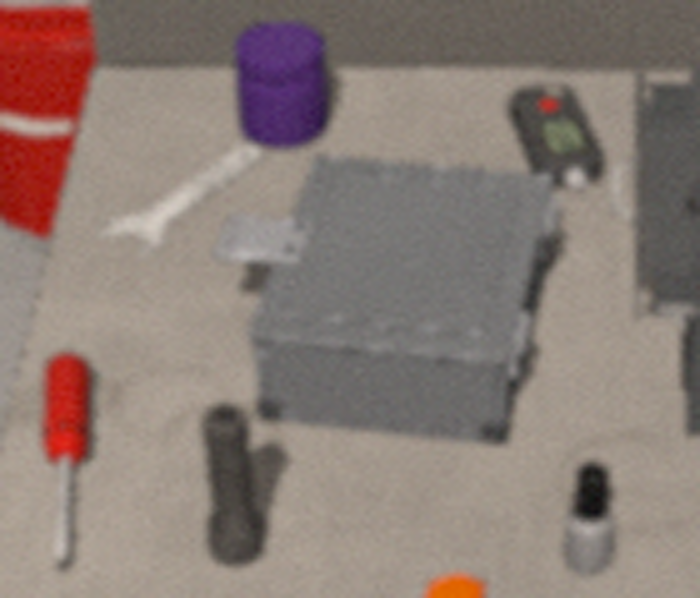

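View pics/c2.png

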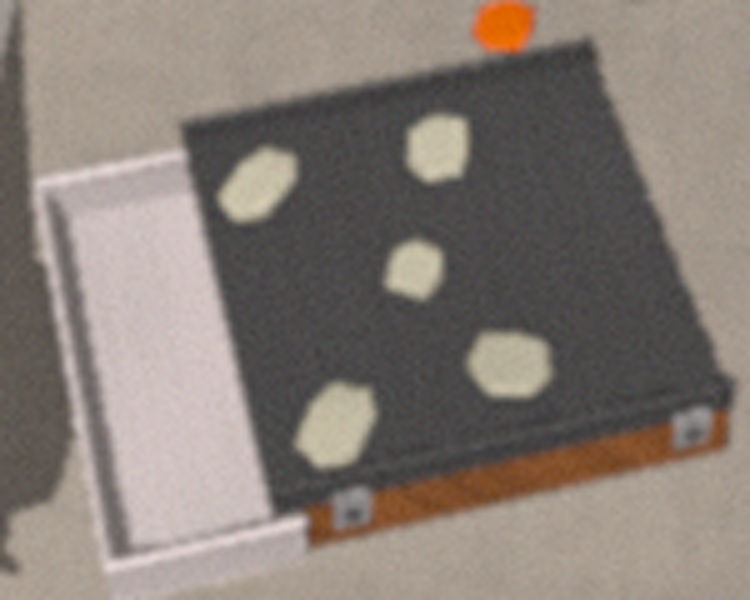

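View pics/c3.png

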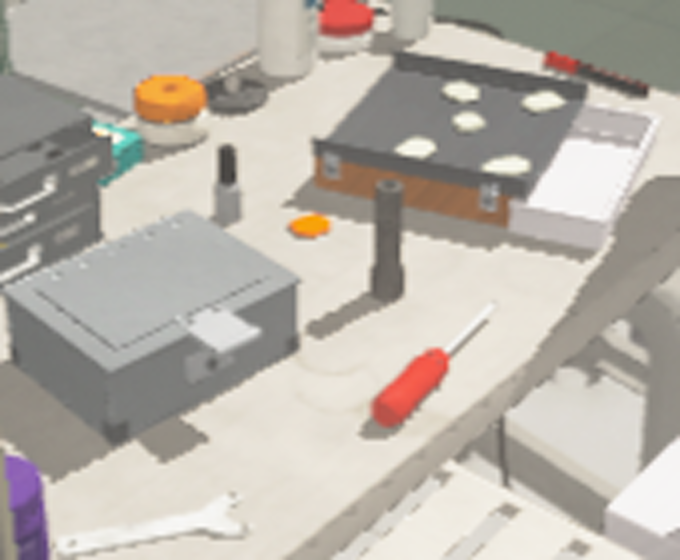

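```bash
python3 - <<'E'
from h import *
np.set_printoptions(suppress=True,precision=4)
d=load('side0'); e=load('scene0')
f=lambda X,Y:(200+X/5,115+Y/4.6)
def P(n,px,z):
    p=onz(d,*px,z); print(n,p); return p
L={}
for n,x in dict(fl=(318,157),bl=(555,178),br=(515,357),fr=(253,340)).items(): L[n]=P(n,f(*x),.071)
for a,b in ['fl bl'.split(),'bl br'.split(),'fl fr'.split(),'fr br'.split()]: print(a,b,np.linalg.norm(L[a]-L[b]), np.arctan2(*(L[b]-L[a])[[1,0]]))
t=[P('tab',f(*x),.073) for x in [(235,215),(217,257),(300,264),(305,222)]]
for n,x,z in [('torchtop',(224,415),.109),('torchbase',(236,550),0),('bottletop',(592,470),.074),('jartop',(280,38),.072),('gauge',(555,135),.024)]: P(n,f(*x),z)
g=lambda X,Y:(190+X/5,240+Y/5)
C={}
for n,x in dict(bl=(592,42),fl=(185,122),fr=(273,490),br=(730,380)).items(): C[n]=P('pan'+n,g(*x),.054)
for a,b in ['fl bl'.split(),'bl br'.split(),'fl fr'.split(),'fr br'.split()]: print(a,b,np.linalg.norm(C[a]-C[b]), np.arctan2(*(C[b]-C[a])[[1,0]]))
m=sum(C.values())/4; print('mid',m)
fm=lambda X,Y:(205+X/4,165+Y/4)
for n,x in dict(fl=(245,330),tabtip=(258,335)).items(): pass
for n,x,z in [('lidfl s',(110,362),.071),('lidfr',(300,283),.071),('lidbr',(190,212),.071),('lidbl',(8,290),.071),('tab',(262,332),.073),('tab2',(222,352),.073),('torchtop',(388,185),.109)]:
    print('scene',n,onz(e,*fm(*x),z))
# flakes
im=d['frame'].astype(int); hsv=cv2.cvtColor(d['frame'],cv2.COLOR_RGB2HSV)
mask=((im.min(2)>125)&(im[:,:,0]-im[:,:,2]>18)).astype(np.uint8)
n,lab,sta,cen=cv2.connectedComponentsWithStats(mask)
for i in range(1,n):
    u,v=cen[i]
    if 25<sta[i,4]<600 and 225<u<330 and 255<v<345: print(cen[i],sta[i,4],onz(d,u,v,.046))
E
```

```text
fl [0.4639 0.3361 0.071 ]
bl [0.6081 0.3153 0.071 ]
br [0.5856 0.1361 0.071 ]
fr [0.4399 0.1487 0.071 ]
fl bl 0.1457251488840648 -0.14300019400370179
bl br 0.18058984135384 -1.6959838744599391
fl fr 0.18885567763413183 -1.6981070727463576
fr br 0.14621298074698827 -0.08640016220820966
tab [0.4191 0.2696 0.073 ]
tab [0.4126 0.2262 0.073 ]
tab [0.4612 0.2201 0.073 ]
tab [0.4611 0.263  0.073 ]
torchtop [0.4363 0.0395 0.109 ]
torchbase [0.4357 0.0407 0.    ]
bottletop [0.6263 0.0361 0.074 ]
jartop [0.4299 0.4764 0.072 ]
gauge [0.6096 0.4294 0.024 ]
panbl [ 0.6008 -0.0563  0.054 ]
panfl [ 0.4036 -0.1141  0.054 ]
panfr [ 0.4656 -0.3186  0.054 ]
panbr [ 0.6615 -0.2567  0.054 ]
fl bl 0.20548899146459063 0.28528125249914926
bl br 0.20935691651656285 -1.2769400562510822
fl fr 0.21366921706771394 -1.2766909160362792
fr br 0.20544403213080384 0.3062699151618239
mid [ 0.5329 -0.1864  0.054 ]
scene lidfl s [0.4702 0.3292 0.071 ]
scene lidfr [0.432  0.1601 0.071 ]
scene lidbr [0.5751 0.1369 0.071 ]
scene lidbl [0.6014 0.3149 0.071 ]
scene tab [0.4083 0.2313 0.073 ]
scene tab2 [0.4139 0.2693 0.073 ]
scene torchtop [0.4341 0.0457 0.109 ]
[277.041  269.1475] 122 [ 0.5253 -0.1191  0.046 ]
[241.0857 276.5643] 140 [ 0.4404 -0.1445  0.046 ]
[272.4286 293.4945] 91 [ 0.518  -0.1928  0.046 ]
[291.519  312.4684] 158 [ 0.5634 -0.2445  0.046 ]
[256.8807 324.6591] 176 [ 0.4884 -0.2789  0.046 ]
```

```bash
python3 -m pendant '[{"hand":0,"dp":[26,-22,0],"turn":[0,0,0]},{"hand":0,"dp":[26,-22,0],"turn":[0,0,0]},{"hand":0,"dp":[26,-22,0],"turn":[0,0,0]},{"hand":0,"dp":[26,-22,0],"turn":[0,0,0]},{"hand":0,"dp":[26,-22,0],"turn":[0,0,0]},{"hand":0,"dp":[26,-22,0],"turn":[0,0,0]},{"hand":0,"dp":[26,-22,0],"turn":[0,0,0]},{"hand":0,"dp":[26,-22,0],"turn":[0,0,0]}]' 60
python3 -m pendant '[{"hand":0,"dp":[26,-22,0],"turn":[0,0,0]},{"hand":0,"dp":[26,-22,0],"turn":[0,0,0]},{"hand":0,"dp":[26,-22,0],"turn":[0,0,0]},{"hand":0,"dp":[26,-22,0],"turn":[0,0,0]},{"hand":0,"dp":[26,-22,0],"turn":[0,0,0]},{"hand":0,"dp":[26,-22,0],"turn":[0,0,0]},{"hand":0,"dp":[26,-22,0],"turn":[0,0,0]},{"hand":0,"dp":[26,-22,0],"turn":[0,0,0]}]'
cat >> h.py <<'E'
def where():
    s=manip.get_state(); M=R.from_rotvec(s['orientation']).as_matrix()
    print('t',round(float(s['time']),2),'tcp',np.round(s['tool_pos'],4),'grasp',np.round(s['tool_pos']-.019*M[:,2],4),'yaw',round(np.arctan2(M[1,0],M[0,0]),3),'zax',M[:,2].round(3),'F',np.round(s['wrist_force'],2),'gap',round(float(s['finger_gap']),3)); return s,M
def go(target):  # world TCP target -> tool-frame mm
    s,M=where(); print('dp total mm',(M.T@(np.array(target)-s['tool_pos'])*1000).round(1))
E
python3 -c "
from h import *
s,M=where();print(s['joint_positions'].round(3)); snap('wrist','w1')"
```

```text
time: 0.82
tool_pos: [0.391, -0.4366, 0.2311]
orientation: [-3.089, -0.571, 0.0]
wrist_force: [-0.1, -0.4, -0.4]
finger_gap: 0.996
time: 1.48
tool_pos: [0.5223, -0.1979, 0.2312]
orientation: [-3.089, -0.571, 0.0]
wrist_force: [1.8, -0.3, -0.3]
finger_gap: 1.0
t 1.48 tcp [ 0.5223 -0.1979  0.2312] grasp [ 0.5223 -0.1979  0.2502] yaw 0.366 zax [-0.  0. -1.] F [ 1.81 -0.32 -0.27] gap 1.0
[ 0.297  0.383 -0.021  1.987  0.012  0.772 -0.936]
```

View pics/w1.png

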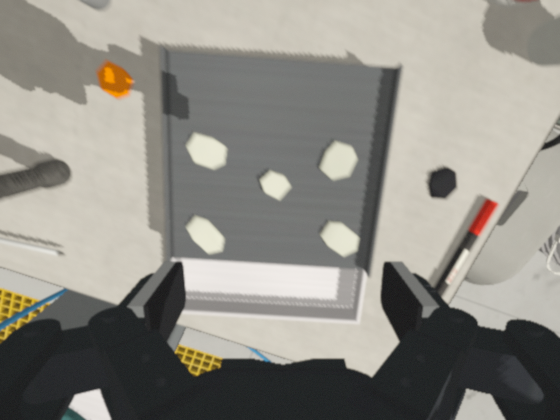

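The wrist view shows the panel and its five flakes at (207,151), (338,160), (275,185), (206,235) and (340,238). Its corners are at about (163,47), (400,68), (370,272) and (168,260), and the orange and black look-alikes lie outside it. I'll cross-check these positions.

```bash
python3 - <<'E'
from h import *
np.set_printoptions(suppress=True,precision=4)
d=load('w1')
cv2.imwrite('pics/c4.png',cv2.resize(d['frame'][30:340,140:420,::-1],None,fx=1.9,fy=1.9,interpolation=cv2.INTER_CUBIC))
for n,p,z in [('BL',(163,47),.054),('BR',(400,68),.054),('FL',(170,260),.04),('FR',(363,268),.04),('torchtop?',(60,172),.109)]: print(n,onz(d,*p,z))
im=d['frame'].astype(int)
mask=((im.min(2)>150)&(im[:,:,0]-im[:,:,2]>8)).astype(np.uint8)
mask=cv2.morphologyEx(mask,cv2.MORPH_OPEN,np.ones((3,3)))
n,lab,sta,cen=cv2.connectedComponentsWithStats(mask)
for i in range(1,n):
    if 250<sta[i,4]<2500 and 180<cen[i,0]<365 and 120<cen[i,1]<258: print(cen[i],sta[i,4],onz(d,*cen[i],.046))
E
```

```text
BL [ 0.6035 -0.0541  0.054 ]
BR [ 0.6633 -0.2584  0.054 ]
FL [ 0.399  -0.1132  0.04  ]
FR [ 0.4666 -0.3161  0.04  ]
torchtop? [ 0.4808 -0.0212  0.109 ]
[206.7335 151.0258] 1047 [ 0.5285 -0.1164  0.046 ]
[338.85  160.867] 1000 [ 0.5664 -0.2421  0.046 ]
[275.1244 184.7277] 595 [ 0.521  -0.1914  0.046 ]
[205.7396 235.222 ] 910 [ 0.4436 -0.1419  0.046 ]
[340.1334 238.4529] 892 [ 0.4913 -0.2764  0.046 ]
```

View pics/c4.png

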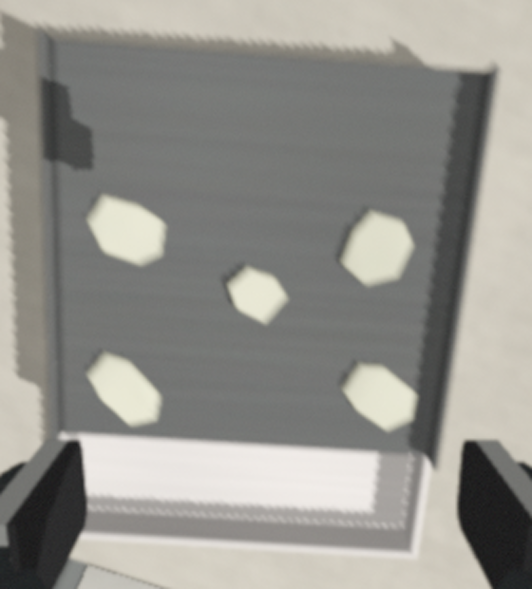

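```bash
python3 -m pendant '[{"hand":0,"dp":[0,0,0],"turn":[0,0,0.122]},{"hand":0,"dp":[0,0,0],"turn":[0,0,0.122]},{"hand":0,"dp":[0,0,0],"turn":[0,0,0.122]},{"hand":0,"dp":[0,0,0],"turn":[0,0,0.12]},{"hand":0,"dp":[-10,-34,0],"turn":[0,0,0]},{"hand":0,"dp":[-11,-36,0],"turn":[0,0,0]},{"hand":0,"dp":[-11,-36,0],"turn":[0,0,0]},{"hand":0,"dp":[-11,-36,0],"turn":[0,0,0]}]'
python3 -m pendant '[{"hand":0,"dp":[-11,-36,0],"turn":[0,0,0]},{"hand":0,"dp":[-11,-36,0],"turn":[0,0,0]},{"hand":0,"dp":[-11,-36,0],"turn":[0,0,0]},{"hand":0,"dp":[-11,-36,0],"turn":[0,0,0]},{"hand":0,"dp":[-11,-36,0],"turn":[0,0,0]},{"hand":0,"dp":[-11,-36,0],"turn":[0,0,0]},{"hand":0,"dp":[0,0,0],"turn":[0,0,0]},{"hand":0,"dp":[0,0,0],"turn":[0,0,0]}]'
python3 -c "
from h import *
s,M=where();print(s['joint_positions'].round(3)); snap('wrist','w2')"
```

```text
time: 2.2
tool_pos: [0.4956, -0.0523, 0.2312]
orientation: [3.136, -0.19, -0.0]
wrist_force: [0.5, 0.4, 0.3]
finger_gap: 1.0
time: 2.87
tool_pos: [0.456, 0.1716, 0.2313]
orientation: [-3.136, 0.179, 0.0]
wrist_force: [0.4, 0.6, 0.5]
finger_gap: 1.001
t 2.87 tcp [0.456  0.1716 0.2313] grasp [0.456  0.1716 0.2503] yaw -0.114 zax [-0.     0.001 -1.   ] F [0.39 0.59 0.52] gap 1.001
[-0.45   0.295 -0.003  2.134  0.     0.713 -2.138]
```

View pics/w2.png

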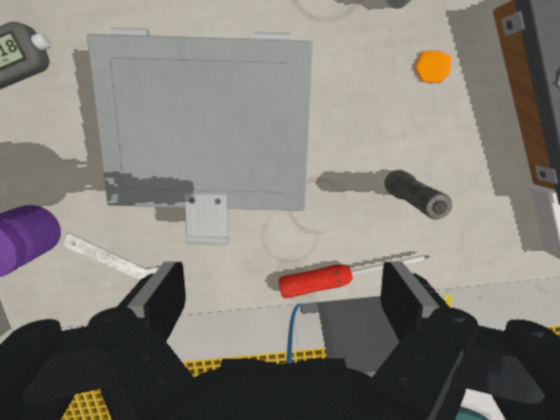

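The wrist view shows the lid with corners (88,35), (311,41), (305,210) and (107,205), and the tab between (187,194) and (228,244). I'll localise the tab from these.

```bash
python3 - <<'E'
from h import *
np.set_printoptions(suppress=True,precision=4)
d=load('w2')
Q=[onz(d,*p,.072) for p in [(88,35),(311,41),(305,210),(107,205)]]
for q in Q: print(q)
print([np.linalg.norm(Q[i]-Q[(i+1)%4]) for i in range(4)])
v=Q[0]-Q[1]; print('yaw back',np.arctan2(-v[0],v[1])); v=Q[3]-Q[2]; print('yaw front',np.arctan2(-v[0],v[1]))
T=[onz(d,*p,.073) for p in [(187,241),(228,244),(227,194),(187,194)]]
for q in T: print('tab',q)
print('tab tip mid',(T[0]+T[1])/2)
for n,p in [('torchtop',(438,204)),]: print(n,onz(d,*p,.109))
go([.434,.245,.052])
E
```

```text
[0.6071 0.3163 0.072 ]
[0.5815 0.1325 0.072 ]
[0.436  0.1514 0.072 ]
[0.4622 0.3383 0.072 ]
[np.float64(0.18562972812560152), np.float64(0.14676833243469997), np.float64(0.18872552857359562), np.float64(0.14657048851614474)]
yaw back -0.13827815807158134
yaw front -0.13935203888456746
tab [0.4179 0.2692 0.073 ]
tab [0.4102 0.2298 0.073 ]
tab [0.4601 0.2228 0.073 ]
tab [0.4644 0.2601 0.073 ]
tab tip mid [0.4141 0.2495 0.073 ]
torchtop [0.4395 0.042  0.109 ]
t 2.92 tcp [0.4563 0.1693 0.2311] grasp [0.4563 0.1693 0.2501] yaw -0.118 zax [-0.    -0.001 -1.   ] F [-0.56 -0.51 -0.11] gap 1.0
dp total mm [-30.9 -72.7 179.1]
```

```bash
python3 -m pendant '[{"hand":0,"dp":[-12,-24,0],"turn":[0,0,0.022]},{"hand":0,"dp":[-12,-24,15],"turn":[0,0,0]},{"hand":0,"dp":[-12,-23,25],"turn":[0,0,0]},{"hand":0,"dp":[0,0,30],"turn":[0,0,0]},{"hand":0,"dp":[0,0,30],"turn":[0,0,0]},{"hand":0,"dp":[0,0,0],"turn":[0,0,0]},{"hand":0,"dp":[0,0,0],"turn":[0,0,0]},{"hand":0,"dp":[0,0,0],"turn":[0,0,0]}]'
python3 -c "
from h import *
go([.430,.2473,.047]); snap('wrist','w3')"
```

```text
time: 3.58
tool_pos: [0.4317, 0.2429, 0.1322]
orientation: [3.133, -0.228, 0.002]
wrist_force: [0.6, 0.1, 0.3]
finger_gap: 1.001
t 3.58 tcp [0.4317 0.2429 0.1322] grasp [0.4317 0.2429 0.1512] yaw -0.145 zax [ 0.001 -0.    -1.   ] F [0.57 0.1  0.31] gap 1.001
dp total mm [-2.4 -4.1 85.2]
```

View pics/w3.png

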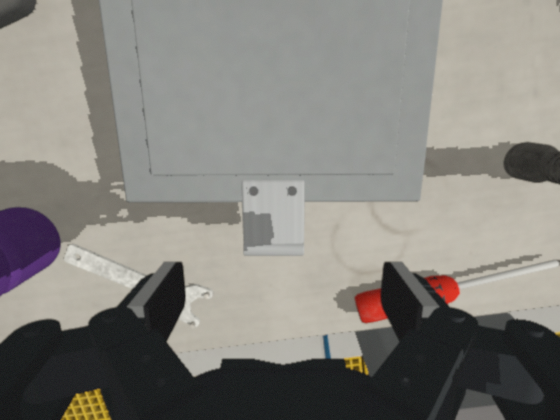

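The tab now sits at (244–304, 181–255), slightly left of the jaw centre at u≈284. The 4 mm correction along y agrees with that, so I'll go down and grip.

```bash
python3 -c "
from h import *
d=load('w3')
for p in [(244,253),(303,253)]: print(onz(d,*p,.073).round(4))
"
python3 -m pendant '[{"hand":0,"dp":[-2,-4,20],"turn":[0,0,0]},{"hand":0,"dp":[0,0,25],"turn":[0,0,0]},{"hand":0,"dp":[0,0,25],"turn":[0,0,0]},{"hand":0,"dp":[0,0,15],"turn":[0,0,0]},{"hand":0,"dp":[0,0,0],"turn":[0,0,0]},{"hand":0,"dp":[0,0,0],"turn":[0,0,0]},{"hand":0,"dp":[0,0,0],"turn":[0,0,0]},{"hand":0,"dp":[0,0,0],"turn":[0,0,0]}]'
python3 -c "
from h import *
go([.430,.2473,.047]); snap('side','s3')
a=load('s3')['frame'][:,:,::-1]
cv2.imwrite('pics/s3c.png',cv2.resize(a[90:230,190:350],None,fx=4,fy=4,interpolation=cv2.INTER_CUBIC))"
```

```text
[0.4169 0.2699 0.073 ]
[0.4113 0.2311 0.073 ]
time: 4.3
tool_pos: [0.4303, 0.2489, 0.048]
orientation: [-3.132, 0.224, -0.004]
wrist_force: [-0.4, 0.2, 0.5]
finger_gap: 1.0
t 4.3 tcp [0.4303 0.2489 0.048 ] grasp [0.4303 0.2489 0.067 ] yaw -0.143 zax [ 0.003  0.002 -1.   ] F [-0.41  0.18  0.55] gap 1.0
dp total mm [-0.1  1.7  1. ]
```

View pics/s3c.png

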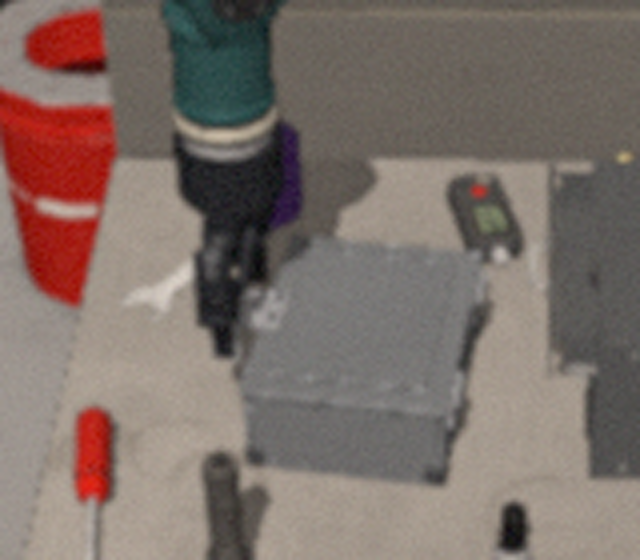

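The fingers straddle the tab, with the jaws beside (262,305) in the crop. I'll close them.

```bash
python3 -m pendant '[{"hand":255,"dp":[0,1,0],"turn":[0,0,0]},{"hand":255,"dp":[0,0,0],"turn":[0,0,0]},{"hand":255,"dp":[0,0,0],"turn":[0,0,0]},{"hand":255,"dp":[0,0,0],"turn":[0,0,0]},{"hand":255,"dp":[0,0,0],"turn":[0,0,0]},{"hand":255,"dp":[0,0,0],"turn":[0,0,0]},{"hand":255,"dp":[0,0,0],"turn":[0,0,0]},{"hand":255,"dp":[0,0,0],"turn":[0,0,0]}]' 35
python3 -c "
from h import *
s,M=where();print(s['joint_positions'].round(3))
# arc plan: grip point relative to hinge
h=np.array([.5956,.2244,.066]);x=np.array([np.cos(.14),-np.sin(.14),0])
g=s['tool_pos']+[0,0,.019]; r0=(h-g)@x; print('r',r0,'z off',g[2]-.066)
prev=None
th=np.arange(0,1.76,.1)
r=.166;o=.0035
pt=np.array([[-r*np.cos(t)+o*-np.sin(t)*-1*-1, r*np.sin(t)+o*np.cos(t)] for t in th])
print(np.c_[th[1:],np.diff(pt,axis=0)*1000].round(1))"
```

```text
time: 5.02
tool_pos: [0.4296, 0.2496, 0.047]
orientation: [-3.131, 0.221, -0.003]
wrist_force: [-1.0, 2.5, 5.5]
finger_gap: 0.464
t 5.02 tcp [0.4296 0.2496 0.047 ] grasp [0.4295 0.2496 0.066 ] yaw -0.141 zax [ 0.002  0.003 -1.   ] F [-0.97  2.53  5.52] gap 0.464
[-0.606  0.621 -0.014  2.235  0.025  0.282 -2.354]
r 0.16790968461891978 z off -4.268121424663707e-06
[[ 0.1  0.5 16.6]
 [ 0.2  2.1 16.4]
 [ 0.3  3.8 16. ]
 [ 0.4  5.4 15.5]
 [ 0.5  6.9 14.8]
 [ 0.6  8.4 14. ]
 [ 0.7  9.8 13. ]
 [ 0.8 11.1 11.9]
 [ 0.9 12.2 10.7]
 [ 1.  13.3  9.4]
 [ 1.1 14.2  8. ]
 [ 1.2 15.   6.5]
 [ 1.3 15.6  4.9]
 [ 1.4 16.1  3.3]
 [ 1.5 16.4  1.7]
 [ 1.6 16.6 -0. ]
 [ 1.7 16.6 -1.7]]
```

```bash
python3 -m pendant '[{"hand":255,"dp":[1,0,-16.6],"turn":[0,0,0]},{"hand":255,"dp":[2.8,0,-16.3],"turn":[0,0,0]},{"hand":255,"dp":[4.4,0,-15.9],"turn":[0,0,0]},{"hand":255,"dp":[6,0,-15.3],"turn":[0,0,0]},{"hand":255,"dp":[7.5,0,-14.6],"turn":[0,0,0]},{"hand":255,"dp":[9,0,-13.7],"turn":[0,0,0]},{"hand":255,"dp":[10.3,0,-12.7],"turn":[0,0,0]},{"hand":255,"dp":[11.6,0,-11.6],"turn":[0,0,0]}]'
python3 -c "
from h import *
where();snap('side','s4')
a=load('s4')['frame'][:,:,::-1]
cv2.imwrite('pics/s4c.png',cv2.resize(a[60:230,190:370],None,fx=3.4,fy=3.4,interpolation=cv2.INTER_CUBIC))"
```

```text
time: 5.68
tool_pos: [0.4795, 0.2424, 0.1635]
orientation: [-3.131, 0.221, 0.004]
wrist_force: [-1.1, 6.2, -4.6]
finger_gap: 0.462
t 5.68 tcp [0.4795 0.2424 0.1635] grasp [0.4795 0.2424 0.1825] yaw -0.141 zax [-0.002  0.003 -1.   ] F [-1.07  6.19 -4.65] gap 0.462
```

View pics/s4c.png

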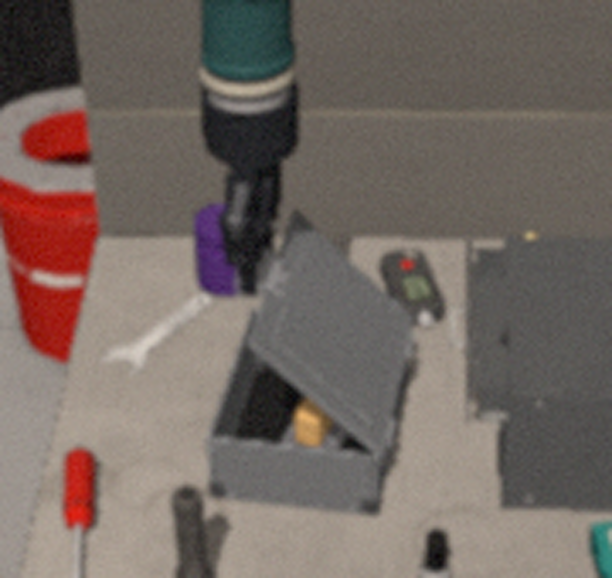

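The lid follows at about 0.8 rad and the wooden grip of the block shows at (312,425) in the crop. I'll carry on along the arc.

```bash
python3 -m pendant '[{"hand":255,"dp":[12.6,0,-10.7],"turn":[0,0,0]},{"hand":255,"dp":[13.6,0,-9.8],"turn":[0,0,0]},{"hand":255,"dp":[14.5,0,-8.5],"turn":[0,0,0]},{"hand":255,"dp":[15.2,0,-7],"turn":[0,0,0]},{"hand":255,"dp":[15.8,0,-5.5],"turn":[0,0,0]},{"hand":255,"dp":[16.1,0,-3.5],"turn":[0,0,0]},{"hand":255,"dp":[16.5,0,-1.8],"turn":[0,0,0]},{"hand":255,"dp":[16.6,0,0],"turn":[0,0,0]}]'
python3 -c "
from h import *
where()"
python3 -m pendant '[{"hand":255,"dp":[14,0,0.5],"turn":[0,0,0]},{"hand":255,"dp":[4,0,0],"turn":[0,0,0]},{"hand":255,"dp":[0,0,0],"turn":[0,0,0]},{"hand":255,"dp":[0,0,0],"turn":[0,0,0]},{"hand":255,"dp":[0,0,0],"turn":[0,0,0]},{"hand":255,"dp":[0,0,0],"turn":[0,0,0]},{"hand":255,"dp":[0,0,0],"turn":[0,0,0]},{"hand":255,"dp":[0,0,0],"turn":[0,0,0]}]'
python3 -c "
from h import *
where();snap('side','s5')
a=load('s5')['frame'][:,:,::-1]
cv2.imwrite('pics/s5c.png',cv2.resize(a[60:230,190:370],None,fx=3.4,fy=3.4,interpolation=cv2.INTER_CUBIC))"
```

```text
time: 6.4
tool_pos: [0.5965, 0.2256, 0.2088]
orientation: [-3.133, 0.22, 0.014]
wrist_force: [-3.0, 2.6, -1.5]
finger_gap: 0.432
t 6.4 tcp [0.5965 0.2256 0.2088] grasp [0.5967 0.2255 0.2278] yaw -0.14 zax [-0.009  0.002 -1.   ] F [-3.04  2.61 -1.46] gap 0.432
time: 7.07
tool_pos: [0.618, 0.2205, 0.2094]
orientation: [-3.134, 0.222, 0.0]
wrist_force: [0.8, -0.5, 0.1]
finger_gap: -0.001
t 7.07 tcp [0.618  0.2205 0.2094] grasp [0.618  0.2205 0.2284] yaw -0.142 zax [-0.  0. -1.] F [ 0.79 -0.51  0.13] gap -0.001
```

View pics/s5c.png

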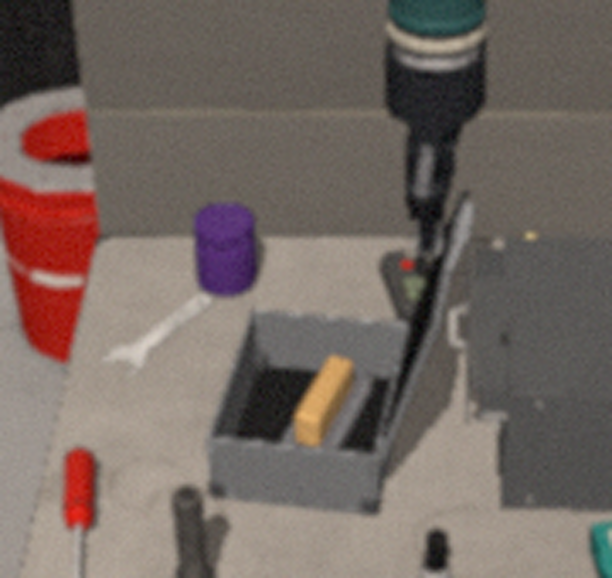

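The lid slipped from the pads once past the balance point and now leans back at the stop, with the tips clear. The block's grip shows at (325,400) in the crop. I'll go up, back off and look down into the case.

```bash
python3 -m pendant '[{"hand":255,"dp":[-15,0,-5],"turn":[0,0,0]},{"hand":255,"dp":[-20,0,-20],"turn":[0,0,0]},{"hand":255,"dp":[-30,0,-20],"turn":[0,0,0]},{"hand":200,"dp":[-30,0,-15],"turn":[0,0,0]},{"hand":100,"dp":[-30,0,-10],"turn":[0,0,0]},{"hand":100,"dp":[-25,0,0],"turn":[0,0,0]},{"hand":100,"dp":[0,0,0],"turn":[0,0,0]},{"hand":100,"dp":[0,0,0],"turn":[0,0,0]}]'
python3 -c "
from h import *
s,M=where();print(s['joint_positions'].round(3)); snap('wrist','w6');snap('side','s6')"
```

```text
time: 7.78
tool_pos: [0.4687, 0.242, 0.2798]
orientation: [-3.133, 0.219, -0.001]
wrist_force: [0.5, 0.5, -0.2]
finger_gap: 0.606
t 7.78 tcp [0.4687 0.242  0.2798] grasp [0.4687 0.242  0.2988] yaw -0.14 zax [ 0.  0. -1.] F [ 0.49  0.54 -0.22] gap 0.606
[-0.532  0.284 -0.038  2.001  0.014  0.856 -2.288]
```

View pics/w6.png

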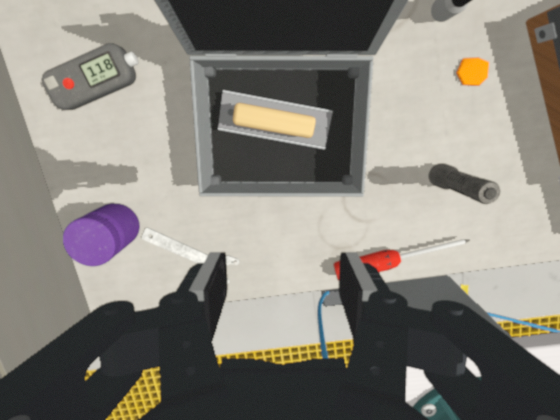

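View pics/s6.png

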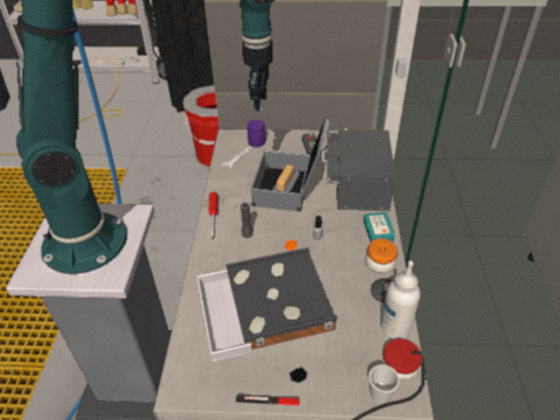

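The wrist view shows the open case with the block inside, grip rib at (233–316, 103–136) and base corners at (223,91), (333,110), (328,149), (218,130).

```bash
python3 - <<'E'
from h import *
np.set_printoptions(suppress=True,precision=4)
d=load('w6')
a=d['frame'][:,:,::-1]; cv2.imwrite('pics/w6c.png',cv2.resize(a[60:180,190:380],None,fx=4,fy=4,interpolation=cv2.INTER_CUBIC))
def quad(ps,z):
    Q=np.array([onz(d,*p,z) for p in ps]); print(Q.mean(0),[round(float(np.linalg.norm(Q[i]-Q[(i+1)%4])),4) for i in range(4)])
    v=Q[0]-Q[1]+Q[3]-Q[2]; print('yaw of x',np.arctan2(-v[0],v[1]))
quad([(223,91),(333,110),(328,149),(218,130)],.020)
im=d['frame'].astype(int); m=((im[:,:,0]-im[:,:,2]>50)).astype(np.uint8); m[:, :215]=0; m[:,350:]=0; m[:80]=0;m[160:]=0
c=max(cv2.findContours(m,0,1)[0],key=cv2.contourArea); r=cv2.minAreaRect(c); print(r); b=cv2.boxPoints(r); print(b)
print(onz(d,*r[0],.053),onz(d,*r[0],.048))
# case rim outer
quad([(190,58),(373,55),(364,195),(200,196)],.066)
E
```

```text
[0.5331 0.2403 0.02  ] [0.1297, 0.0454, 0.1338, 0.0446]
yaw of x -0.30465713748053114
((273.5981140136719, 120.14340209960938), (82.31554412841797, 22.421772003173828), 10.619654655456543)
[[231.0792 123.5774]
 [235.2113 101.5396]
 [316.117  116.7094]
 [311.9849 138.7472]]
[0.534  0.2419 0.053 ] [0.534  0.2421 0.048 ]
[0.5231 0.2345 0.066 ] [0.1825, 0.1431, 0.1827, 0.1416]
yaw of x -0.12842960793011496
```

View pics/w6c.png

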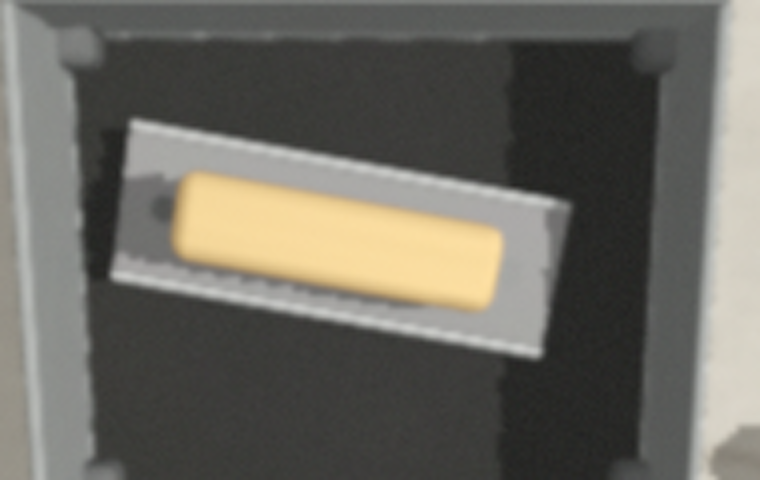

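```bash
python3 -m pendant '[{"hand":100,"dp":[0,0,0],"turn":[0,0,-0.12]},{"hand":100,"dp":[0,0,0],"turn":[0,0,-0.12]},{"hand":100,"dp":[0,0,0],"turn":[0,0,-0.12]},{"hand":100,"dp":[0,0,0],"turn":[0,0,-0.12]},{"hand":100,"dp":[0,0,0],"turn":[0,0,-0.12]},{"hand":100,"dp":[0,0,0],"turn":[0,0,-0.12]},{"hand":100,"dp":[0,0,0],"turn":[0,0,-0.12]},{"hand":100,"dp":[0,0,0],"turn":[0,0,-0.12]}]'
python3 -m pendant '[{"hand":100,"dp":[0,0,0],"turn":[0,0,-0.12]},{"hand":100,"dp":[0,0,0],"turn":[0,0,-0.12]},{"hand":100,"dp":[0,0,0],"turn":[0,0,-0.12]},{"hand":100,"dp":[0,0,0],"turn":[0,0,-0.086]},{"hand":100,"dp":[0,0,0],"turn":[0,0,0]},{"hand":100,"dp":[0,0,0],"turn":[0,0,0]},{"hand":100,"dp":[0,0,0],"turn":[0,0,0]},{"hand":100,"dp":[0,0,0],"turn":[0,0,0]}]'
python3 -c "
from h import *
go([.5335,.241,.13])"
```

```text
time: 8.55
tool_pos: [0.4716, 0.2409, 0.2788]
orientation: [2.88, 1.254, -0.0]
wrist_force: [-0.7, 0.8, 0.7]
finger_gap: 0.607
time: 9.22
tool_pos: [0.4704, 0.2414, 0.2791]
orientation: [2.537, 1.853, -0.0]
wrist_force: [-0.5, 0.2, -0.5]
finger_gap: 0.614
t 9.22 tcp [0.4704 0.2414 0.2791] grasp [0.4704 0.2414 0.2981] yaw 1.262 zax [-0. -0. -1.] F [-0.54  0.23 -0.52] gap 0.614
dp total mm [ 18.8  60.2 149.1]
```

```bash
python3 -m pendant '[{"hand":100,"dp":[5,15,0],"turn":[0,0,0]},{"hand":100,"dp":[5,15,20],"turn":[0,0,0]},{"hand":100,"dp":[5,15,30],"turn":[0,0,0]},{"hand":100,"dp":[4,15,30],"turn":[0,0,0]},{"hand":100,"dp":[0,0,30],"turn":[0,0,0]},{"hand":100,"dp":[0,0,30],"turn":[0,0,0]},{"hand":100,"dp":[0,0,20],"turn":[0,0,0]},{"hand":100,"dp":[0,0,0],"turn":[0,0,0]}]'
python3 -c "
from h import *
go([.5335,.241,.024])
d=snap('wrist','w7');d=snap('scene','e7')
cv2.imwrite('pics/e7c.png',cv2.resize(d['frame'][120:300,190:390,::-1],None,fx=3.3,fy=3.3,interpolation=cv2.INTER_CUBIC))"
```

```text
time: 9.88
tool_pos: [0.5302, 0.2399, 0.115]
orientation: [-2.535, -1.854, 0.014]
wrist_force: [-0.4, 0.1, -0.5]
finger_gap: 0.604
t 9.88 tcp [0.5302 0.2399 0.115 ] grasp [0.5303 0.2399 0.134 ] yaw 1.263 zax [-0.008 -0.004 -1.   ] F [-0.44  0.07 -0.49] gap 0.604
dp total mm [ 2.7  3.3 91. ]
```

View pics/w7.png

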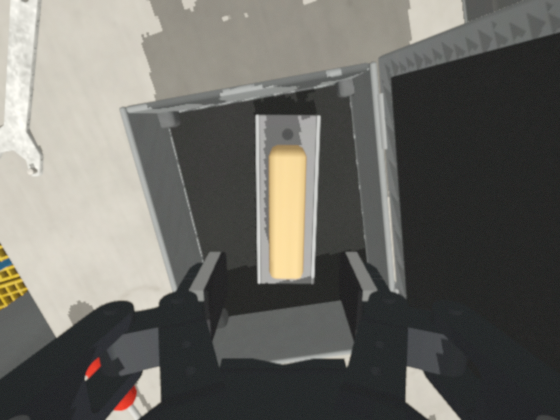

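View pics/e7c.png

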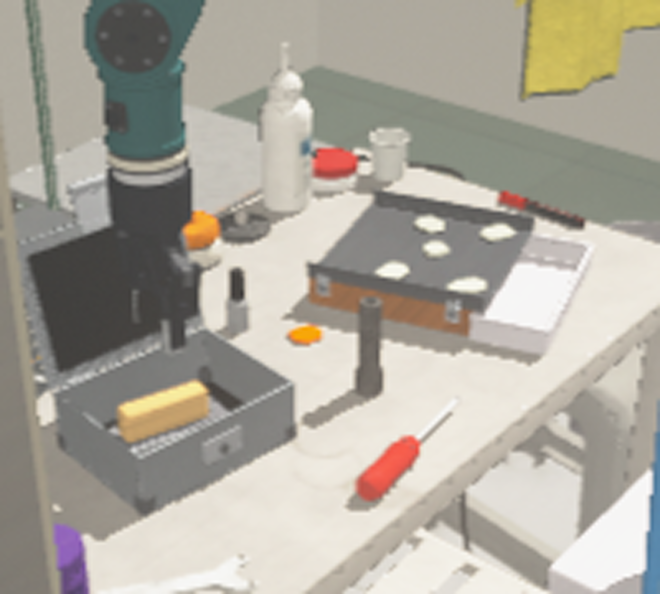

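The wrist view shows the rib parallel to the jaws at (270–306, 147–280), and the scene view shows the fingers over the case. I'll check the centre once more.

```bash
python3 -c "
from h import *
d=load('w7')
for p in [(287,149),(287,280),(270,215),(306,215)]: print(onz(d,*p,.053).round(4))
Q=np.array([onz(d,*p,.02) for p in [(256,115),(320,115),(314,283),(258,283)]]);print(Q.mean(0).round(4),Q.round(4).tolist())
im=d['frame'].astype(int); m=((im[:,:,0]-im[:,:,2]>50)).astype(np.uint8); m[:,:240]=0;m[:,340:]=0;m[:120]=0;m[320:]=0
c=max(cv2.findContours(m,0,1)[0],key=cv2.contourArea);print(cv2.boundingRect(c))
"
```

```text
[0.5474 0.2844 0.053 ]
[0.5207 0.1989 0.053 ]
[0.5241 0.2471 0.053 ]
[0.5465 0.2401 0.053 ]
[0.5341 0.2414 0.02  ] [[0.533, 0.3099, 0.02], [0.5755, 0.2965, 0.02], [0.5355, 0.1729, 0.02], [0.4925, 0.1863, 0.02]]
(269, 145, 37, 134)
```

```bash
python3 -m pendant '[{"hand":100,"dp":[3,3,10],"turn":[0,0,0]},{"hand":100,"dp":[0,0,20],"turn":[0,0,0]},{"hand":100,"dp":[0,0,20],"turn":[0,0,0]},{"hand":100,"dp":[0,0,20],"turn":[0,0,0]},{"hand":100,"dp":[0,0,13],"turn":[0,0,0]},{"hand":100,"dp":[0,0,6],"turn":[0,0,0]},{"hand":100,"dp":[0,0,0],"turn":[0,0,0]},{"hand":100,"dp":[0,0,0],"turn":[0,0,0]}]'
python3 -m pendant '[{"hand":255,"dp":[0,0,0],"turn":[0,0,0]},{"hand":255,"dp":[0,0,0],"turn":[0,0,0]},{"hand":255,"dp":[0,0,0],"turn":[0,0,0]},{"hand":255,"dp":[0,0,0],"turn":[0,0,0]},{"hand":255,"dp":[0,0,0],"turn":[0,0,0]},{"hand":255,"dp":[0,0,0],"turn":[0,0,0]},{"hand":255,"dp":[0,0,0],"turn":[0,0,0]},{"hand":255,"dp":[0,0,0],"turn":[0,0,0]}]' 80
python3 -c "
from h import *
go([.5335,.241,.2])"
```

```text
time: 10.65
tool_pos: [0.5373, 0.2439, 0.0309]
orientation: [2.535, 1.856, 0.002]
wrist_force: [-0.2, -0.0, 0.4]
finger_gap: 0.607
time: 11.32
tool_pos: [0.5371, 0.2439, 0.0316]
orientation: [2.535, 1.856, 0.002]
wrist_force: [-0.9, -0.2, 6.4]
finger_gap: 0.263
t 11.32 tcp [0.5371 0.2439 0.0316] grasp [0.5371 0.2439 0.0506] yaw 1.264 zax [ 0.001  0.001 -1.   ] F [-0.91 -0.25  6.39] gap 0.263
dp total mm [  -3.7   -2.4 -168.4]
```

The hand is about 5 mm higher than planned, so the grip is near the top of the rib. I'll open, go lower and grip again.

```bash
python3 -m pendant '[{"hand":130,"dp":[0,0,0],"turn":[0,0,0]},{"hand":130,"dp":[0,0,0],"turn":[0,0,0]},{"hand":130,"dp":[0,0,0],"turn":[0,0,0]},{"hand":130,"dp":[0,0,4],"turn":[0,0,0]},{"hand":130,"dp":[0,0,4],"turn":[0,0,0]},{"hand":130,"dp":[0,0,0],"turn":[0,0,0]},{"hand":130,"dp":[0,0,0],"turn":[0,0,0]},{"hand":130,"dp":[0,0,0],"turn":[0,0,0]}]'
python3 -m pendant '[{"hand":255,"dp":[0,0,0],"turn":[0,0,0]},{"hand":255,"dp":[0,0,0],"turn":[0,0,0]},{"hand":255,"dp":[0,0,0],"turn":[0,0,0]},{"hand":255,"dp":[0,0,0],"turn":[0,0,0]},{"hand":255,"dp":[0,0,0],"turn":[0,0,0]},{"hand":255,"dp":[0,0,0],"turn":[0,0,0]},{"hand":255,"dp":[0,0,0],"turn":[0,0,0]},{"hand":255,"dp":[0,0,0],"turn":[0,0,0]}]' 80
python3 -c "
from h import *
go([.5335,.241,.2])"
```

```text
time: 11.98
tool_pos: [0.5366, 0.2434, 0.022]
orientation: [-2.535, -1.856, 0.001]
wrist_force: [1.0, -0.1, 0.6]
finger_gap: 0.49
time: 12.65
tool_pos: [0.5368, 0.2436, 0.0225]
orientation: [2.535, 1.856, 0.001]
wrist_force: [-0.2, -0.7, 3.7]
finger_gap: 0.266
t 12.65 tcp [0.5368 0.2436 0.0225] grasp [0.5368 0.2436 0.0415] yaw 1.264 zax [ 0.  0. -1.] F [-0.23 -0.71  3.66] gap 0.266
dp total mm [  -3.4   -2.4 -177.5]
```

```bash
python3 -m pendant '[{"hand":255,"dp":[0,-2,-8],"turn":[0,0,0]},{"hand":255,"dp":[0,-2,-20],"turn":[0,0,0]},{"hand":255,"dp":[0,0,-28],"turn":[0,0,0]},{"hand":255,"dp":[0,0,-30],"turn":[0,0,0]},{"hand":255,"dp":[0,0,-30],"turn":[0,0,0]},{"hand":255,"dp":[0,0,-30],"turn":[0,0,0]},{"hand":255,"dp":[0,0,-25],"turn":[0,0,0]},{"hand":255,"dp":[0,0,0],"turn":[0,0,0]}]'
python3 -c "
from h import *
go([.53,.1,.2])
d=snap('side','s8')
cv2.imwrite('pics/s8c.png',cv2.resize(d['frame'][40:240,190:370,::-1],None,fx=3,fy=3,interpolation=cv2.INTER_CUBIC))"
```

```text
time: 13.32
tool_pos: [0.5353, 0.2462, 0.1984]
orientation: [2.534, 1.855, 0.014]
wrist_force: [1.3, 0.4, -1.7]
finger_gap: 0.264
t 13.32 tcp [0.5353 0.2462 0.1984] grasp [0.5351 0.2462 0.2174] yaw 1.264 zax [ 0.008  0.004 -1.   ] F [ 1.27  0.42 -1.73] gap 0.264
dp total mm [-141.    39.2   -2.2]
```

View pics/s8c.png

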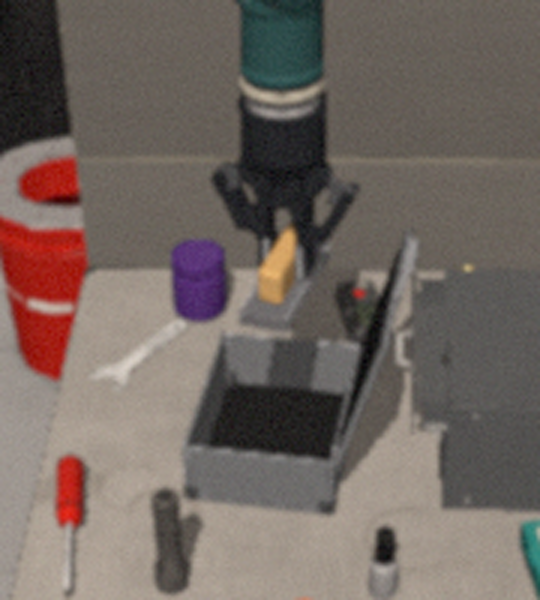

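The block is held level at (275,275) in the crop, above the rim. The case is empty and the lid is open. Now I'll carry it toward the panel.

```bash
python3 -m pendant '[{"hand":255,"dp":[-20,0,0],"turn":[0,0,0]},{"hand":255,"dp":[-35,0,0],"turn":[0,0,0]},{"hand":255,"dp":[-40,0,0],"turn":[0,0,0]},{"hand":255,"dp":[-40,8,0],"turn":[0,0,0]},{"hand":255,"dp":[-40,15,0],"turn":[0,0,0]},{"hand":255,"dp":[-35,15,0],"turn":[0,0,0]},{"hand":255,"dp":[-30,15,0],"turn":[0,0,0]},{"hand":255,"dp":[-20,15,0],"turn":[0,0,0]}]'
python3 -m pendant '[{"hand":255,"dp":[0,0,0],"turn":[0,0,-0.12]},{"hand":255,"dp":[0,0,0],"turn":[0,0,-0.12]},{"hand":255,"dp":[0,0,0],"turn":[0,0,-0.12]},{"hand":255,"dp":[0,0,0],"turn":[0,0,-0.12]},{"hand":255,"dp":[0,0,0],"turn":[0,0,-0.115]},{"hand":255,"dp":[0,0,0],"turn":[0,0,0]},{"hand":255,"dp":[0,0,0],"turn":[0,0,0]},{"hand":255,"dp":[0,0,0],"turn":[0,0,0]}]'
cat >> h.py <<'E'
PM=np.array([.533,-.1855]);PY=.288
PX=np.array([np.cos(PY),np.sin(PY)]);PYv=np.array([-np.sin(PY),np.cos(PY)])
def pl(bx,by,z): # block centre in panel frame -> TCP world
    q=PM+PX*bx+PYv*(by+.0025); return [q[0],q[1],z]
def inp(p): d=np.asarray(p)[:2]-PM; return np.round([d@PX,d@PYv],4)
E
python3 -c "
from h import *
go(pl(.078,.032,.12)); snap('side','s9')"
```

```text
time: 14.03
tool_pos: [0.5157, -0.0271, 0.1912]
orientation: [-2.537, -1.85, 0.01]
wrist_force: [0.5, -0.2, -2.4]
finger_gap: 0.275
time: 14.7
tool_pos: [0.5181, -0.0228, 0.1924]
orientation: [-1.882, -2.513, 0.002]
wrist_force: [0.7, -0.3, -2.5]
finger_gap: 0.268
t 14.7 tcp [ 0.5181 -0.0228  0.1924] grasp [ 0.5182 -0.0228  0.2114] yaw 1.856 zax [-0.002  0.    -1.   ] F [ 0.7  -0.33 -2.48] gap 0.268
dp total mm [-125.7   46.5   72.2]
```

View pics/s9.png

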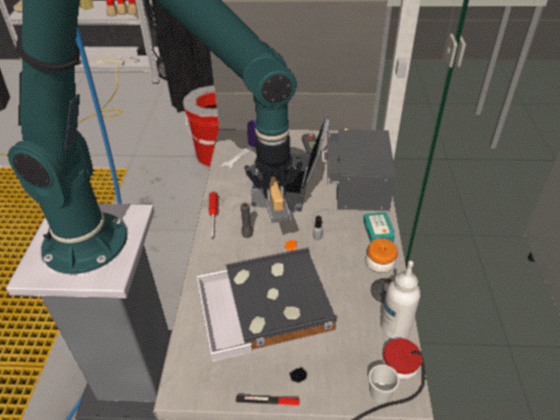

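The block is held level at about (285,205), clear of the torch and bottle. I'll move over the back of the panel.

```bash
python3 -m pendant '[{"hand":255,"dp":[-20,8,0],"turn":[0,0,0]},{"hand":255,"dp":[-26,10,0],"turn":[0,0,0]},{"hand":255,"dp":[-30,10,0],"turn":[0,0,0]},{"hand":255,"dp":[-30,10,20],"turn":[0,0,0]},{"hand":255,"dp":[-20,8,25],"turn":[0,0,0]},{"hand":255,"dp":[0,0,25],"turn":[0,0,0]},{"hand":255,"dp":[0,0,0],"turn":[0,0,0]},{"hand":255,"dp":[0,0,0],"turn":[0,0,0]}]'
python3 -c "
from h import *
go(pl(.078,.032,.058)); 
d=snap('side','s10')
cv2.imwrite('pics/s10c.png',cv2.resize(d['frame'][170:360,190:350,::-1],None,fx=3.1,fy=3.1,interpolation=cv2.INTER_CUBIC))
d=snap('scene','e10')
cv2.imwrite('pics/e10c.png',cv2.resize(d['frame'][120:240,240:400,::-1],None,fx=4,fy=4,interpolation=cv2.INTER_CUBIC))"
```

```text
time: 15.42
tool_pos: [0.5972, -0.1299, 0.1218]
orientation: [-1.878, -2.513, 0.003]
wrist_force: [-0.2, 0.7, -2.5]
finger_gap: 0.266
t 15.42 tcp [ 0.5972 -0.1299  0.1218] grasp [ 0.5973 -0.1299  0.1408] yaw 1.858 zax [-0.005  0.001 -1.   ] F [-0.22  0.75 -2.48] gap 0.266
dp total mm [-0.7  0.9 63.8]
```

View pics/s10c.png

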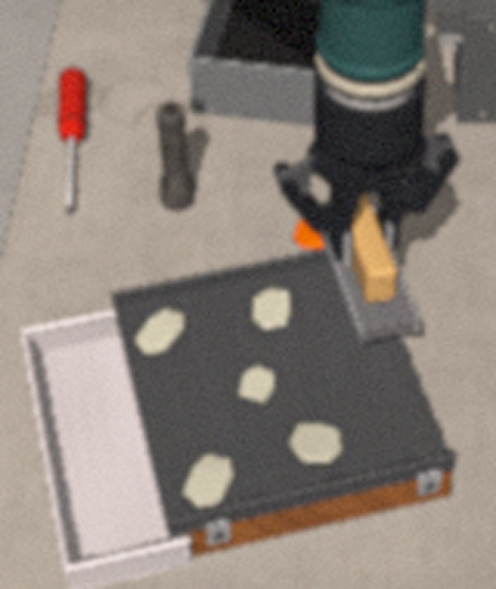

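View pics/e10c.png

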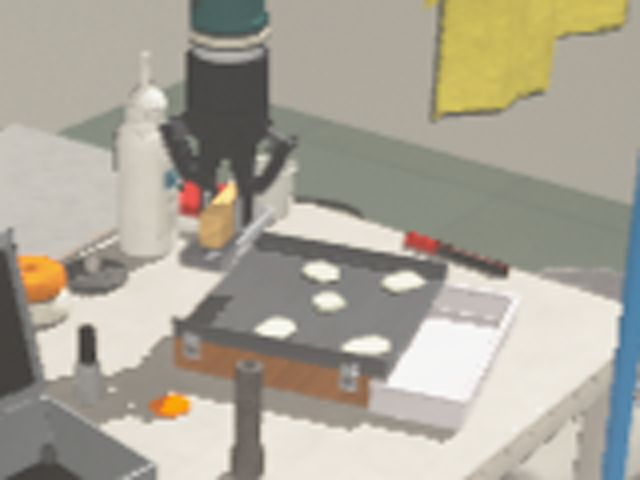

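```bash
python3 -c "
from h import *
d=load('s10')
f=lambda X,Y:(190+X/3.1,170+Y/3.1)
for p in [(362,334),(422,324),(332,262)]: q=onz(d,*f(*p),.1195); print(q.round(4),inp(q))
s=manip.get_state();print(inp(s['tool_pos']))
"
```

```text
[ 0.596  -0.2045  0.1195] [ 0.055  -0.0361]
[ 0.6385 -0.1942  0.1195] [ 0.0987 -0.0383]
[ 0.5737 -0.1368  0.1195] [0.0528 0.0352]
[0.0797 0.0353]
```

```bash
python3 -m pendant '[{"hand":255,"dp":[0,0,15],"turn":[0,0,0]},{"hand":255,"dp":[0,0,18],"turn":[0,0,0]},{"hand":255,"dp":[0,0,14],"turn":[0,0,0]},{"hand":255,"dp":[0,0,8],"turn":[0,0,0]},{"hand":255,"dp":[0,0,4],"turn":[0,0,0]},{"hand":255,"dp":[0,0,2],"turn":[0,0,0]},{"hand":255,"dp":[0,0,0],"turn":[0,0,0]},{"hand":255,"dp":[0,0,0],"turn":[0,0,0]}]'
python3 -c "
from h import *
s,M=where();print(inp(s['tool_pos']))"
```

```text
time: 16.18
tool_pos: [0.5997, -0.1303, 0.0633]
orientation: [1.879, 2.516, 0.001]
wrist_force: [-0.9, -0.1, -2.6]
finger_gap: 0.267
t 16.18 tcp [ 0.5997 -0.1303  0.0633] grasp [ 0.5997 -0.1303  0.0823] yaw 1.859 zax [ 0.002 -0.    -1.   ] F [-0.93 -0.12 -2.58] gap 0.267
[0.0797 0.034 ]
```

```bash
python3 -m pendant '[{"hand":255,"dp":[0,0,3],"turn":[0,0,0]},{"hand":255,"dp":[0,0,2],"turn":[0,0,0]},{"hand":255,"dp":[0,0,1],"turn":[0,0,0]},{"hand":255,"dp":[0,0,0.5],"turn":[0,0,0]},{"hand":255,"dp":[0,0,0.5],"turn":[0,0,0]},{"hand":255,"dp":[0,0,0],"turn":[0,0,0]},{"hand":255,"dp":[0,0,0],"turn":[0,0,0]},{"hand":255,"dp":[0,0,0],"turn":[0,0,0]}]'
python3 -c "
from h import *
s,M=where();print(inp(s['tool_pos']))"
```

```text
time: 16.85
tool_pos: [0.5991, -0.1305, 0.0565]
orientation: [1.879, 2.517, -0.001]
wrist_force: [-2.5, -0.1, 6.4]
finger_gap: 0.269
t 16.85 tcp [ 0.5991 -0.1305  0.0565] grasp [ 0.5991 -0.1305  0.0755] yaw 1.859 zax [ 0.    -0.001 -1.   ] F [-2.54 -0.1   6.35] gap 0.269
[0.079 0.034]
```

The block rests on the panel with about 9 N of press. Stroke 1, toward the pan (tool −y).

```bash
python3 -m pendant '[{"hand":255,"dp":[0,-4,0],"turn":[0,0,0]},{"hand":255,"dp":[0,-8,0],"turn":[0,0,0]},{"hand":255,"dp":[0,-9,0],"turn":[0,0,0]},{"hand":255,"dp":[0,-9,0],"turn":[0,0,0]},{"hand":255,"dp":[0,-9,0],"turn":[0,0,0]},{"hand":255,"dp":[0,-9,0],"turn":[0,0,0]},{"hand":255,"dp":[0,-9,0],"turn":[0,0,0]},{"hand":255,"dp":[0,-9,0],"turn":[0,0,0]}]'
python3 -c "
from h import *
s,M=where();print(inp(s['tool_pos']))
d=snap('side','s11')
cv2.imwrite('pics/s11c.png',cv2.resize(d['frame'][170:360,190:350,::-1],None,fx=3.1,fy=3.1,interpolation=cv2.INTER_CUBIC))"
```

```text
time: 17.52
tool_pos: [0.538, -0.1491, 0.0566]
orientation: [1.876, 2.513, 0.007]
wrist_force: [4.0, 1.4, 5.9]
finger_gap: 0.27
t 17.52 tcp [ 0.538  -0.1491  0.0566] grasp [ 0.5379 -0.1491  0.0756] yaw 1.859 zax [ 0.007  0.    -1.   ] F [4.02 1.38 5.94] gap 0.27
[0.0152 0.0335]
```

View pics/s11c.png

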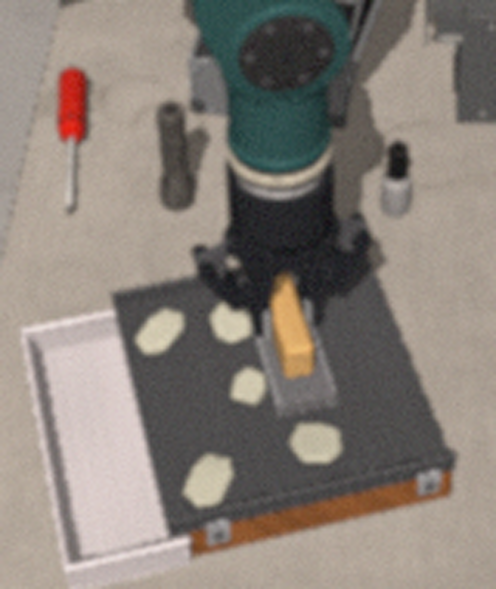

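Stroke 1 is pushing the left-back flake (232,322) and the middle flake (248,385) ahead of the block. I'll continue.

```bash
python3 -m pendant '[{"hand":255,"dp":[0,-8,0],"turn":[0,0,0]},{"hand":255,"dp":[0,-9,0],"turn":[0,0,0]},{"hand":255,"dp":[0,-9,0],"turn":[0,0,0]},{"hand":255,"dp":[0,-9,0],"turn":[0,0,0]},{"hand":255,"dp":[0,-9,0],"turn":[0,0,0]},{"hand":255,"dp":[0,-9,0],"turn":[0,0,0]},{"hand":255,"dp":[0,-8,0],"turn":[0,0,0]},{"hand":255,"dp":[0,-8,0],"turn":[0,0,0]}]'
python3 -c "
from h import *
s,M=where();print(inp(s['tool_pos']))
d=snap('side','s12')
cv2.imwrite('pics/s12c.png',cv2.resize(d['frame'][170:360,190:350,::-1],None,fx=3.1,fy=3.1,interpolation=cv2.INTER_CUBIC))"
```

```text
time: 18.23
tool_pos: [0.4725, -0.1687, 0.0566]
orientation: [1.875, 2.513, 0.007]
wrist_force: [4.3, 1.3, 6.9]
finger_gap: 0.27
t 18.23 tcp [ 0.4725 -0.1687  0.0566] grasp [ 0.4723 -0.1687  0.0756] yaw 1.859 zax [ 0.008  0.    -1.   ] F [4.31 1.3  6.89] gap 0.27
[-0.0533  0.0333]
```

View pics/s12c.png

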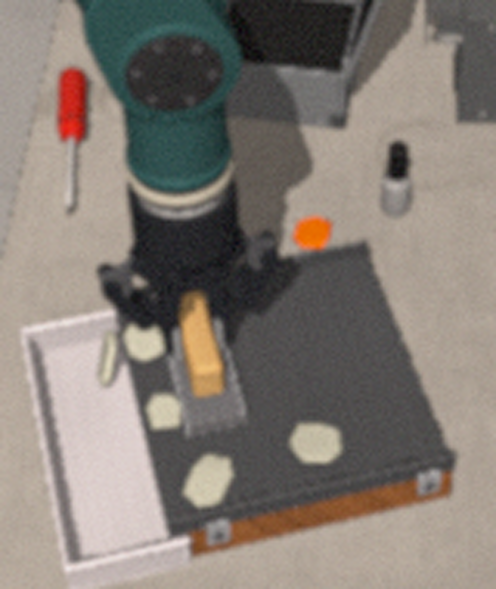

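The first flake is tipping into the pan at (108,358), and two more are ahead of the block at (145,340) and (163,410). I'll push them over the edge.

```bash
python3 -m pendant '[{"hand":255,"dp":[0,-7,0],"turn":[0,0,0]},{"hand":255,"dp":[0,-7,0],"turn":[0,0,0]},{"hand":255,"dp":[0,-7,0],"turn":[0,0,0]},{"hand":255,"dp":[0,-7,0],"turn":[0,0,0]},{"hand":255,"dp":[0,-7,0],"turn":[0,0,0]},{"hand":255,"dp":[0,-7,0],"turn":[0,0,0]},{"hand":255,"dp":[0,0,0],"turn":[0,0,0]},{"hand":255,"dp":[0,0,0],"turn":[0,0,0]}]'
python3 -c "
from h import *
s,M=where();print(inp(s['tool_pos']))
d=snap('side','s13')
cv2.imwrite('pics/s13c.png',cv2.resize(d['frame'][170:360,190:350,::-1],None,fx=3.1,fy=3.1,interpolation=cv2.INTER_CUBIC))"
```

```text
time: 18.95
tool_pos: [0.4307, -0.1812, 0.0564]
orientation: [1.878, 2.514, 0.003]
wrist_force: [3.6, 0.2, 10.0]
finger_gap: 0.272
t 18.95 tcp [ 0.4307 -0.1812  0.0564] grasp [ 0.4306 -0.1812  0.0754] yaw 1.859 zax [ 0.005 -0.001 -1.   ] F [3.56 0.19 9.99] gap 0.272
[-0.0968  0.0332]
```

View pics/s13c.png

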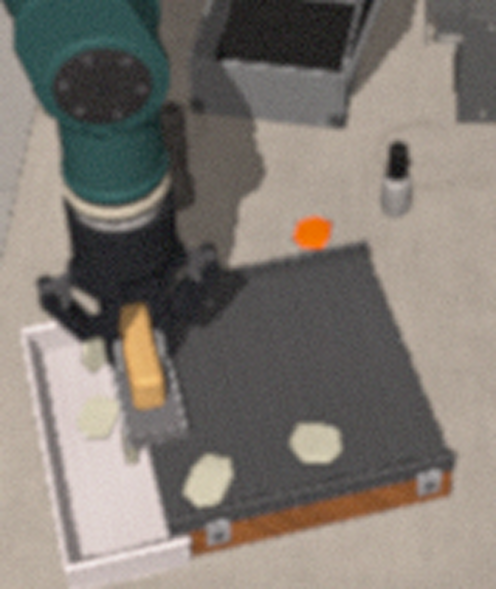

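Two flakes lie in the pan at (92,355) and (98,415), and a third is tipping at the edge at (132,448). I'll lift, go back and line up for stroke 2 on the right side.

```bash
python3 -m pendant '[{"hand":255,"dp":[0,0,-10],"turn":[0,0,0]},{"hand":255,"dp":[0,0,-20],"turn":[0,0,0]},{"hand":255,"dp":[0,10,-15],"turn":[0,0,0]},{"hand":255,"dp":[-8,30,0],"turn":[0,0,0]},{"hand":255,"dp":[-15,36,0],"turn":[0,0,0]},{"hand":255,"dp":[-15,36,0],"turn":[0,0,0]},{"hand":255,"dp":[-15,36,0],"turn":[0,0,0]},{"hand":255,"dp":[-8,28,0],"turn":[0,0,0]}]'
python3 -c "
from h import *
s,M=where();print(inp(s['tool_pos']))
q=PM+PX*.08+PYv*-.028; go([q[0],q[1],.0565])
d=snap('side','s14')
cv2.imwrite('pics/s14c.png',cv2.resize(d['frame'][170:360,190:350,::-1],None,fx=3.1,fy=3.1,interpolation=cv2.INTER_CUBIC))"
```

```text
time: 19.67
tool_pos: [0.6157, -0.1911, 0.0992]
orientation: [-1.881, -2.515, 0.003]
wrist_force: [0.6, -0.5, -3.2]
finger_gap: 0.267
t 19.67 tcp [ 0.6157 -0.1911  0.0992] grasp [ 0.6158 -0.1911  0.1182] yaw 1.857 zax [-0.002 -0.001 -1.   ] F [ 0.56 -0.52 -3.2 ] gap 0.267
[ 0.0777 -0.0289]
t 19.67 tcp [ 0.6157 -0.1911  0.0992] grasp [ 0.6158 -0.1911  0.1182] yaw 1.857 zax [-0.002 -0.001 -1.   ] F [ 0.56 -0.52 -3.2 ] gap 0.267
dp total mm [ 0.9  2.4 42.7]
```

View pics/s14c.png

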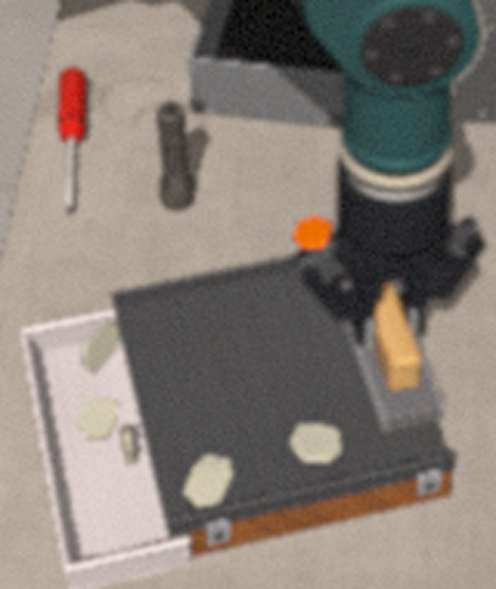

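Three flakes are in the pan, at (100,345), (98,415) and (128,443). Two remain on the panel, at (315,442) and (208,480). I'll lower the block.

```bash
python3 -m pendant '[{"hand":255,"dp":[0,2,10],"turn":[0,0,0]},{"hand":255,"dp":[0,0,12],"turn":[0,0,0]},{"hand":255,"dp":[0,0,10],"turn":[0,0,0]},{"hand":255,"dp":[0,0,6],"turn":[0,0,0]},{"hand":255,"dp":[0,0,3],"turn":[0,0,0]},{"hand":255,"dp":[0,0,1],"turn":[0,0,0]},{"hand":255,"dp":[0,0,0],"turn":[0,0,0]},{"hand":255,"dp":[0,0,0],"turn":[0,0,0]}]'
python3 -c "
from h import *
s,M=where();print(inp(s['tool_pos']))"
```

```text
time: 20.38
tool_pos: [0.6174, -0.1887, 0.0587]
orientation: [1.879, 2.517, 0.0]
wrist_force: [-0.0, -0.0, -2.3]
finger_gap: 0.265
t 20.38 tcp [ 0.6174 -0.1887  0.0587] grasp [ 0.6174 -0.1887  0.0777] yaw 1.859 zax [ 0.001 -0.    -1.   ] F [-0.02 -0.04 -2.29] gap 0.265
[ 0.08  -0.027]
```

```bash
python3 -m pendant '[{"hand":255,"dp":[0,0,2],"turn":[0,0,0]},{"hand":255,"dp":[0,0,1],"turn":[0,0,0]},{"hand":255,"dp":[-0.5,-2,0],"turn":[0,0,0]},{"hand":255,"dp":[0,-8,0],"turn":[0,0,0]},{"hand":255,"dp":[0,-9,0],"turn":[0,0,0]},{"hand":255,"dp":[0,-9,0],"turn":[0,0,0]},{"hand":255,"dp":[0,-9,0],"turn":[0,0,0]},{"hand":255,"dp":[0,-9,0],"turn":[0,0,0]}]'
python3 -c "
from h import *
s,M=where();print(inp(s['tool_pos']))
d=snap('side','s15')
cv2.imwrite('pics/s15c.png',cv2.resize(d['frame'][170:360,190:350,::-1],None,fx=3.1,fy=3.1,interpolation=cv2.INTER_CUBIC))"
```

```text
time: 21.05
tool_pos: [0.5747, -0.2024, 0.0566]
orientation: [1.877, 2.514, 0.004]
wrist_force: [3.8, 1.1, 5.5]
finger_gap: 0.269
t 21.05 tcp [ 0.5747 -0.2024  0.0566] grasp [ 0.5746 -0.2024  0.0756] yaw 1.859 zax [ 0.005 -0.    -1.   ] F [3.78 1.13 5.51] gap 0.269
[ 0.0352 -0.0281]
```

View pics/s15c.png

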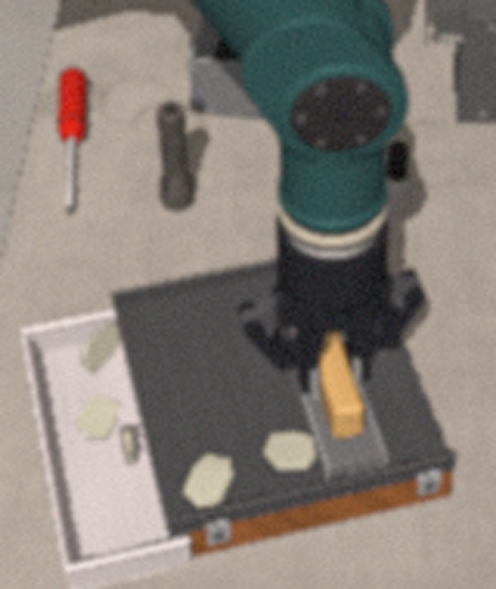

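The block is pressing flat and pushing the flake at (290,450). I'll continue the stroke.

```bash
python3 -m pendant '[{"hand":255,"dp":[0,-8,0],"turn":[0,0,0]},{"hand":255,"dp":[0,-9,0],"turn":[0,0,0]},{"hand":255,"dp":[0,-9,0],"turn":[0,0,0]},{"hand":255,"dp":[0,-9,0],"turn":[0,0,0]},{"hand":255,"dp":[0,-9,0],"turn":[0,0,0]},{"hand":255,"dp":[0,-9,0],"turn":[0,0,0]},{"hand":255,"dp":[0,-9,0],"turn":[0,0,0]},{"hand":255,"dp":[0,-8,0],"turn":[0,0,0]}]'
python3 -c "
from h import *
s,M=where();print(inp(s['tool_pos']))
d=snap('side','s16')
cv2.imwrite('pics/s16c.png',cv2.resize(d['frame'][170:360,190:350,::-1],None,fx=3.1,fy=3.1,interpolation=cv2.INTER_CUBIC))"
```

```text
time: 21.77
tool_pos: [0.5077, -0.2224, 0.0566]
orientation: [1.877, 2.514, 0.004]
wrist_force: [4.4, 1.1, 7.3]
finger_gap: 0.269
t 21.77 tcp [ 0.5077 -0.2224  0.0566] grasp [ 0.5076 -0.2224  0.0756] yaw 1.859 zax [ 0.006 -0.001 -1.   ] F [4.39 1.13 7.32] gap 0.269
[-0.0347 -0.0282]
```

View pics/s16c.png

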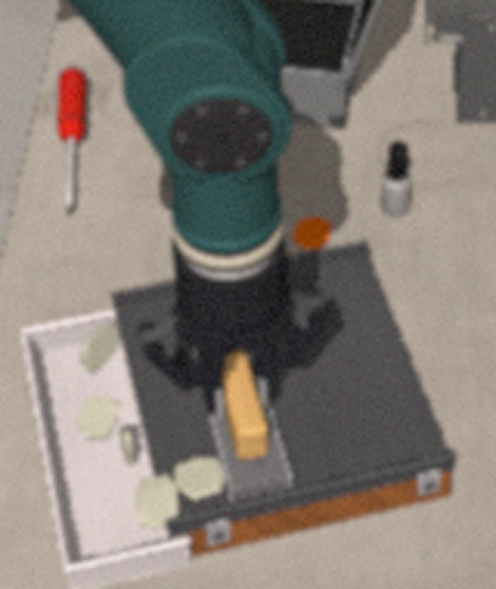

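Both flakes move ahead of the block, at (158,498) and (198,478). I'll finish the stroke.

```bash
python3 -m pendant '[{"hand":255,"dp":[0,-8,0],"turn":[0,0,0]},{"hand":255,"dp":[0,-8,0],"turn":[0,0,0]},{"hand":255,"dp":[0,-8,0],"turn":[0,0,0]},{"hand":255,"dp":[0,-8,0],"turn":[0,0,0]},{"hand":255,"dp":[0,-8,0],"turn":[0,0,0]},{"hand":255,"dp":[0,-8,0],"turn":[0,0,0]},{"hand":255,"dp":[0,-7,0],"turn":[0,0,0]},{"hand":255,"dp":[0,-6,0],"turn":[0,0,0]}]'
python3 -c "
from h import *
s,M=where();print(inp(s['tool_pos']))
d=snap('side','s17')
cv2.imwrite('pics/s17c.png',cv2.resize(d['frame'][170:360,190:350,::-1],None,fx=3.1,fy=3.1,interpolation=cv2.INTER_CUBIC))"
```

```text
time: 22.48
tool_pos: [0.4494, -0.2398, 0.0565]
orientation: [1.877, 2.513, 0.004]
wrist_force: [3.9, 1.3, 7.5]
finger_gap: 0.267
t 22.48 tcp [ 0.4494 -0.2398  0.0565] grasp [ 0.4493 -0.2398  0.0755] yaw 1.859 zax [ 0.006 -0.001 -1.   ] F [3.89 1.29 7.49] gap 0.267
[-0.0955 -0.0283]
```

View pics/s17c.png

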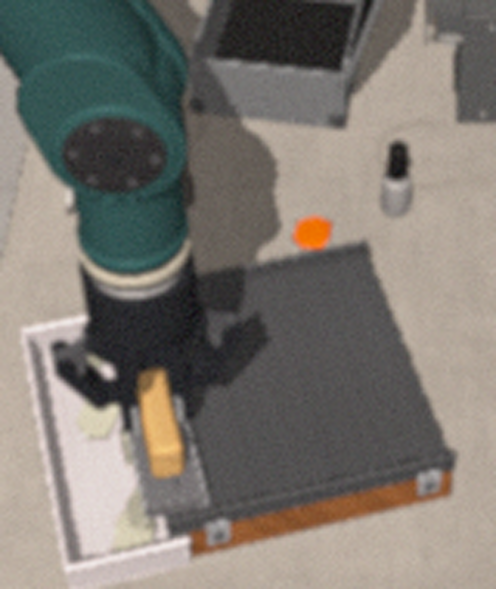

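The panel looks clear, with one flake at (130,520) in the pan and another near the edge. I'll push a little farther, lift, back off and check.

```bash
python3 -m pendant '[{"hand":255,"dp":[0,-3,0],"turn":[0,0,0]},{"hand":255,"dp":[0,0,0],"turn":[0,0,0]},{"hand":255,"dp":[0,0,-12],"turn":[0,0,0]},{"hand":255,"dp":[0,0,-20],"turn":[0,0,0]},{"hand":255,"dp":[0,15,-10],"turn":[0,0,0]},{"hand":255,"dp":[5,30,0],"turn":[0,0,0]},{"hand":255,"dp":[10,30,0],"turn":[0,0,0]},{"hand":255,"dp":[10,25,0],"turn":[0,0,0]}]'
python3 -c "
from h import *
s,M=where();print(inp(s['tool_pos']))
d=snap('side','s18')
cv2.imwrite('pics/s18c.png',cv2.resize(d['frame'][250:360,190:350,::-1],None,fx=5,fy=5,interpolation=cv2.INTER_CUBIC))
d=snap('scene','e18')
cv2.imwrite('pics/e18c.png',cv2.resize(d['frame'][150:240,270:390,::-1],None,fx=6,fy=6,interpolation=cv2.INTER_CUBIC))
"
```

```text
time: 23.2
tool_pos: [0.5318, -0.1885, 0.0966]
orientation: [-1.881, -2.513, 0.004]
wrist_force: [0.4, -0.6, -2.0]
finger_gap: 0.265
t 23.2 tcp [ 0.5318 -0.1885  0.0966] grasp [ 0.5318 -0.1885  0.1156] yaw 1.856 zax [-0.004 -0.001 -1.   ] F [ 0.4  -0.64 -1.95] gap 0.265
[-0.0021 -0.0026]
```

View pics/s18c.png

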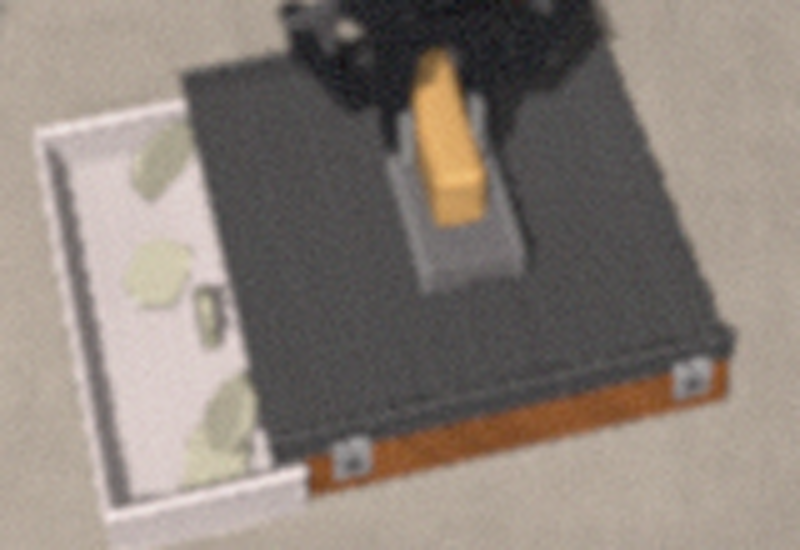

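View pics/e18c.png

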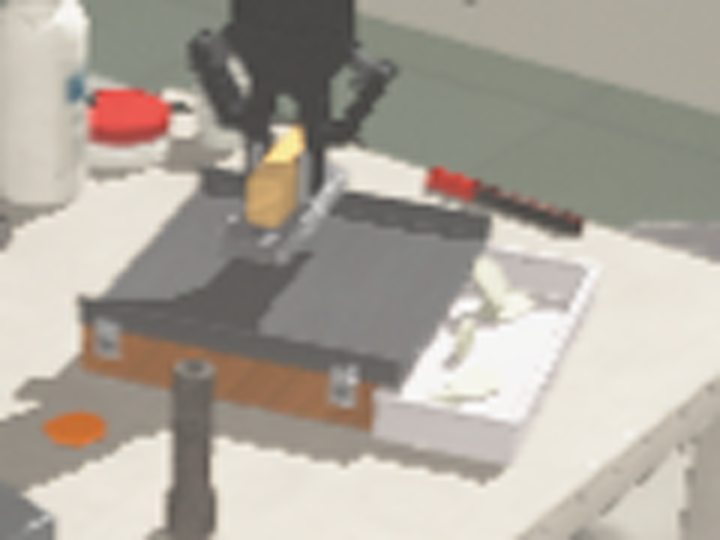

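The panel is clear. The side crop shows five flakes in the pan at (160,160), (158,272), (208,315), (228,410) and (215,460). Two of them lean, so I'll triangulate their heights from the two views.

```bash
python3 -c "
from h import *
a=load('s18');b=load('e18')
f=lambda X,Y:(190+X/5,250+Y/5)
g=lambda X,Y:(270+X/6,150+Y/6)
for n,p,q in [('lean',(228,412),(488,275)),('small',(208,317),(461,340)),('flat',(215,460),(515,305)),('leftflat',(160,165),(465,393))]:
    A=ray(a,*f(*p));B=ray(b,*g(*q)); X=tri([A,B]); print(n,X.round(4),'panel',inp(X),'res px',np.linalg.norm(proj(a,X)-f(*p)).round(2))
    print('  if z=.006/.02',inp(onz(a,*f(*p),.006)),inp(onz(a,*f(*p),.02)))
"
```

```text
lean [ 0.4427 -0.2881  0.029 ] panel [-0.1158 -0.0727] res px 0.74
  if z=.006/.02 [-0.1163 -0.0576] [-0.1169 -0.067 ]
small [ 0.4246 -0.227   0.0128] panel [-0.1157 -0.009 ] res px 0.25
  if z=.006/.02 [-0.1159 -0.0042] [-0.1166 -0.0144]
flat [ 0.4323 -0.3003  0.0063] panel [-0.1292 -0.0814] res px 1.29
  if z=.006/.02 [-0.1264 -0.0806] [-0.1269 -0.0897]
leftflat [ 0.3856 -0.1523  0.0243] panel [-0.1319  0.0737] res px 3.49
  if z=.006/.02 [-0.123  0.091] [-0.1235  0.0794]
```

The leaning flake's centre comes out at about 27 mm above the pan floor, which is marginal against the 28 mm limit. I'll go up and take a wrist view of it.

```bash
python3 -m pendant '[{"hand":255,"dp":[0,0,-20],"turn":[0,0,0]},{"hand":255,"dp":[-10,-10,-25],"turn":[0,0,0]},{"hand":255,"dp":[-28,-20,-25],"turn":[0,0,0]},{"hand":255,"dp":[-30,-25,-20],"turn":[0,0,0]},{"hand":255,"dp":[-30,-25,-10],"turn":[0,0,0]},{"hand":255,"dp":[-30,-20,0],"turn":[0,0,0]},{"hand":255,"dp":[-20,-10,0],"turn":[0,0,0]},{"hand":255,"dp":[0,0,0],"turn":[0,0,0]}]'
python3 -c "
from h import *
s,M=where();print(inp(s['tool_pos']))
d=snap('wrist','w19')"
```

```text
time: 23.97
tool_pos: [0.4638, -0.3664, 0.194]
orientation: [-1.892, -2.502, 0.011]
wrist_force: [0.3, -0.5, -2.9]
finger_gap: 0.267
t 23.97 tcp [ 0.4638 -0.3664  0.194 ] grasp [ 0.4639 -0.3663  0.213 ] yaw 1.847 zax [-0.007 -0.003 -1.   ] F [ 0.29 -0.52 -2.91] gap 0.267
[-0.1178 -0.1537]
```

View pics/w19.png

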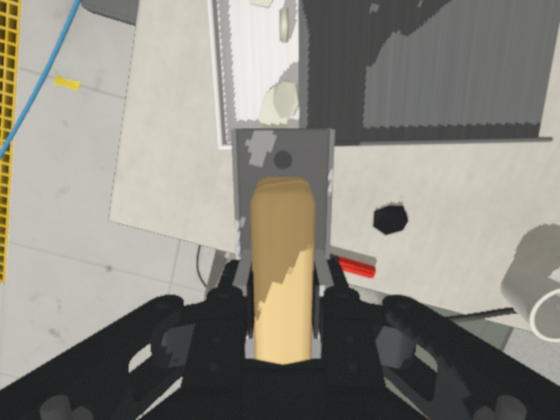

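The pan's right end shows above the block's edge, with the flat flake at (272,108) and the leaning one at (286,100). I'll zoom in.

```bash
python3 -c "
from h import *
d=load('w19')
cv2.imwrite('pics/w19c.png',cv2.resize(d['frame'][0:130,205:345,::-1],None,fx=4.5,fy=4.5,interpolation=cv2.INTER_CUBIC))
d=load('e18')
cv2.imwrite('pics/e18d.png',cv2.resize(d['frame'][185:220,335:375,::-1],None,fx=15,fy=15,interpolation=cv2.INTER_CUBIC))
d=load('s18')
cv2.imwrite('pics/s18d.png',cv2.resize(d['frame'][300:350,215:255,::-1],None,fx=12,fy=12,interpolation=cv2.INTER_CUBIC))
"
```

```text
(no output)
```

View pics/w19c.png

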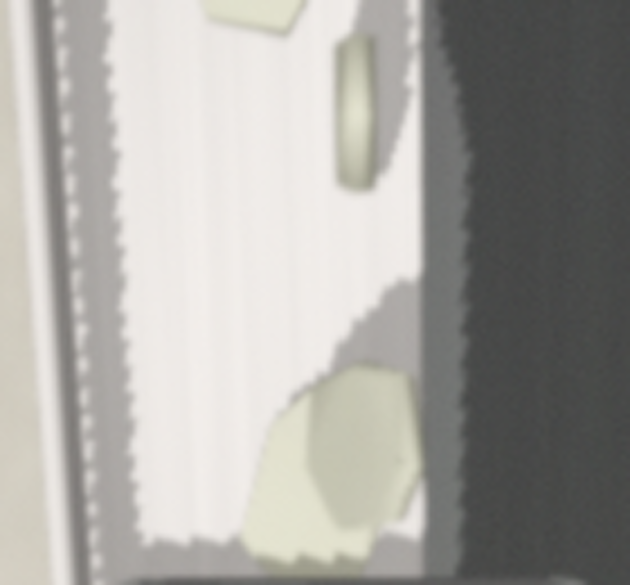

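View pics/e18d.png

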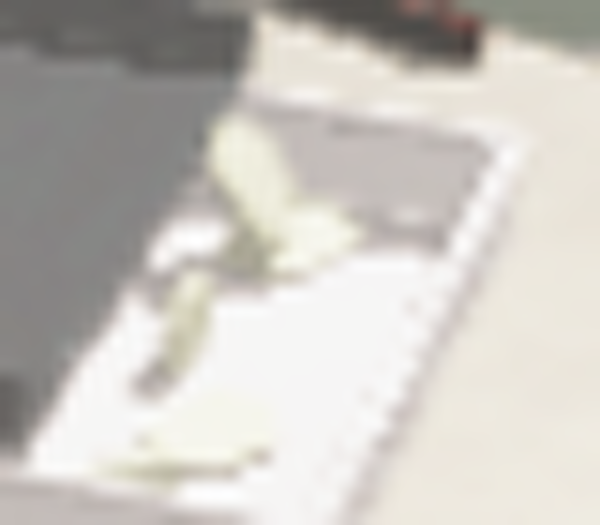

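View pics/s18d.png

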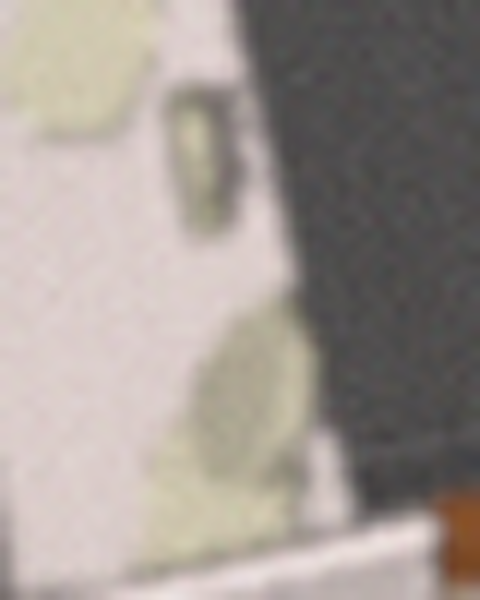

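```bash
python3 -c "
from h import *
w=load('w19');a=load('s18');b=load('e18')
W=(205+363/4.5,445/4.5);S=(215+258/12,300+385/12);E=(335+255/15,185+185/15)
for n,rs in [('ws',[(w,W),(a,S)]),('we',[(w,W),(b,E)]),('se',[(a,S),(b,E)]),('all',[(w,W),(a,S),(b,E)])]:
    X=tri([ray(d,*p) for d,p in rs]); print(n,X.round(4),inp(X),[np.linalg.norm(proj(d,X)-p).round(1) for d,p in rs])
# ends: top edge & bottom
for n,W,S in [('rightedge',(205+418/4.5,450/4.5),(215+318/12,300+375/12)),('lefttip',(205+310/4.5,450/4.5),(215+198/12,300+400/12))]:
    X=tri([ray(w,*W),ray(a,*S)]);print(n,X.round(4),inp(X))
"
```

```text
ws [ 0.4428 -0.2872  0.0276] [-0.1153 -0.0719] [np.float64(0.1), np.float64(0.1)]
we [ 0.4418 -0.2875  0.0234] [-0.1164 -0.0719] [np.float64(1.2), np.float64(0.3)]
se [ 0.4413 -0.2858  0.0246] [-0.1165 -0.0701] [np.float64(0.7), np.float64(0.4)]
all [ 0.4419 -0.2865  0.0245] [-0.1161 -0.071 ] [np.float64(1.1), np.float64(0.7), np.float64(0.4)]
rightedge [ 0.4537 -0.2851  0.0282] [-0.1043 -0.073 ]
lefttip [ 0.4326 -0.291   0.0282] [-0.1262 -0.0727]
```

Three views put the leaning flake's centre 22–25 mm above the pan floor. It lies across its 32 mm width between the other flake and the panel edge, so it is inside the limit. Next I'll check the left end of the pan the same way.

```bash
python3 -m pendant '[{"hand":255,"dp":[10,0,0],"turn":[0,0,0]},{"hand":255,"dp":[20,0,0],"turn":[0,0,0]},{"hand":255,"dp":[25,0,0],"turn":[0,0,0]},{"hand":255,"dp":[25,0,0],"turn":[0,0,0]},{"hand":255,"dp":[20,0,0],"turn":[0,0,0]},{"hand":255,"dp":[10,0,0],"turn":[0,0,0]},{"hand":255,"dp":[0,0,0],"turn":[0,0,0]},{"hand":255,"dp":[0,0,0],"turn":[0,0,0]}]'
python3 -c "
from h import *
s,M=where();print(inp(s['tool_pos']))
d=snap('wrist','w20')
cv2.imwrite('pics/w20c.png',cv2.resize(d['frame'][0:210,170:400,::-1],None,fx=2.8,fy=2.8,interpolation=cv2.INTER_CUBIC))"
```

```text
time: 24.68
tool_pos: [0.4396, -0.2521, 0.1957]
orientation: [-1.876, -2.519, 0.001]
wrist_force: [-0.5, -0.9, -3.4]
finger_gap: 0.267
t 24.68 tcp [ 0.4396 -0.2521  0.1957] grasp [ 0.4396 -0.2521  0.2147] yaw 1.861 zax [-0.001 -0.    -1.   ] F [-0.54 -0.92 -3.39] gap 0.267
[-0.1085 -0.0373]
```

View pics/w20c.png

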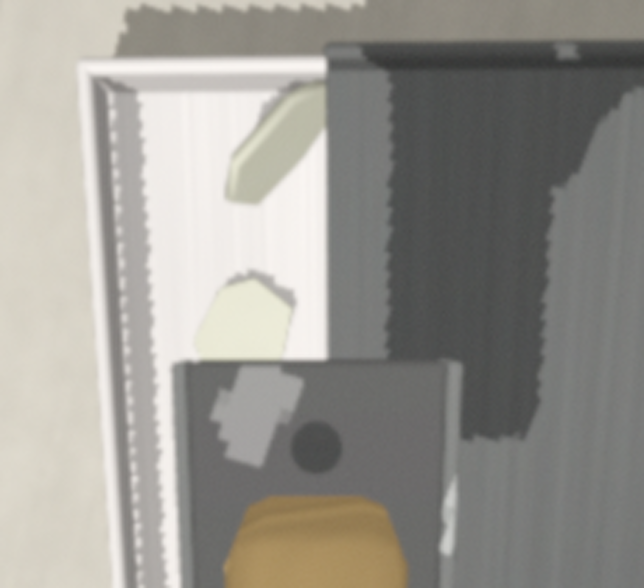

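```bash
python3 -c "
from h import *
w=load('w20');a=load('s18')
f=lambda X,Y:(170+X/2.8,Y/2.8)
for n,p in [('low end',(240,200)),('up end',(315,85)),('edge mid',(328,105)),('left side mid',(260,135)),('right side',(300,165)),('centre',(283,142)),('2nd',(245,330))]:
    print(n,[inp(onz(w,*f(*p),z)).tolist() for z in (.008,.02,.035)])
g=lambda X,Y:(190+X/5,250+Y/5)
for p,q in [((283,142),(162,160)),((240,200),(150,198)),((315,85),(180,125))]:
    X=tri([ray(w,*f(*p)),ray(a,*g(*q))]);print(X.round(4),inp(X))
"
```

```text
low end [[-0.134, 0.07], [-0.1331, 0.0686], [-0.132, 0.0668]]
up end [[-0.1091, 0.1047], [-0.1091, 0.102], [-0.1091, 0.0986]]
edge mid [[-0.1049, 0.0989], [-0.105, 0.0964], [-0.1052, 0.0933]]
left side mid [[-0.1271, 0.0899], [-0.1264, 0.0877], [-0.1256, 0.085]]
right side [[-0.114, 0.0808], [-0.1138, 0.079], [-0.1136, 0.0767]]
centre [[-0.1196, 0.0878], [-0.1192, 0.0857], [-0.1187, 0.0831]]
2nd [[-0.1331, 0.0282], [-0.1322, 0.0283], [-0.1311, 0.0284]]
[ 0.3927 -0.1365  0.0142] [-0.1206  0.0869]
[ 0.3862 -0.1564  0.0093] [-0.1325  0.0696]
[ 0.399  -0.1187  0.0195] [-0.1095  0.1022]
```

All five flakes are confirmed in the pan, with the left one's centre about 12 mm above the floor. I'll set the block down at mid-panel.

```bash
python3 -m pendant '[{"hand":255,"dp":[5,20,0],"turn":[0,0,0]},{"hand":255,"dp":[8,30,0],"turn":[0,0,0]},{"hand":255,"dp":[10,35,0],"turn":[0,0,0]},{"hand":255,"dp":[10,30,20],"turn":[0,0,0]},{"hand":255,"dp":[7,10,30],"turn":[0,0,0]},{"hand":255,"dp":[0,0,35],"turn":[0,0,0]},{"hand":255,"dp":[0,0,30],"turn":[0,0,0]},{"hand":255,"dp":[0,0,12],"turn":[0,0,0]}]'
python3 -m pendant '[{"hand":255,"dp":[0,0,4],"turn":[0,0,0]},{"hand":255,"dp":[0,0,0],"turn":[0,0,0]},{"hand":255,"dp":[0,0,0],"turn":[0,0,0]},{"hand":255,"dp":[0,0,0],"turn":[0,0,0]},{"hand":255,"dp":[0,0,0],"turn":[0,0,0]},{"hand":255,"dp":[0,0,0],"turn":[0,0,0]},{"hand":255,"dp":[0,0,0],"turn":[0,0,0]},{"hand":255,"dp":[0,0,0],"turn":[0,0,0]}]'
python3 -c "
from h import *
s,M=where();print(inp(s['tool_pos']))"
```

```text
time: 25.4
tool_pos: [0.5466, -0.18, 0.0646]
orientation: [-1.878, -2.512, 0.005]
wrist_force: [-0.5, -1.1, -2.0]
finger_gap: 0.27
time: 26.07
tool_pos: [0.5487, -0.1793, 0.0654]
orientation: [1.879, 2.516, 0.0]
wrist_force: [0.3, 0.2, -2.6]
finger_gap: 0.268
t 26.07 tcp [ 0.5487 -0.1793  0.0654] grasp [ 0.5486 -0.1793  0.0844] yaw 1.859 zax [ 0.001 -0.    -1.   ] F [ 0.35  0.25 -2.59] gap 0.268
[0.0168 0.0015]
```

```bash
python3 -m pendant '[{"hand":255,"dp":[0,0,4],"turn":[0,0,0]},{"hand":255,"dp":[0,0,3],"turn":[0,0,0]},{"hand":255,"dp":[0,0,1.5],"turn":[0,0,0]},{"hand":255,"dp":[0,0,0.5],"turn":[0,0,0]},{"hand":255,"dp":[0,0,0],"turn":[0,0,0]},{"hand":255,"dp":[0,0,0],"turn":[0,0,0]},{"hand":255,"dp":[0,0,0],"turn":[0,0,0]},{"hand":255,"dp":[0,0,0],"turn":[0,0,0]}]'
python3 -c "
from h import *
s,M=where()"
```

```text
time: 26.73
tool_pos: [0.5482, -0.1792, 0.0565]
orientation: [-1.879, -2.517, 0.002]
wrist_force: [-1.5, -0.1, 6.1]
finger_gap: 0.273
t 26.73 tcp [ 0.5482 -0.1792  0.0565] grasp [ 0.5482 -0.1792  0.0755] yaw 1.859 zax [-0.001 -0.001 -1.   ] F [-1.53 -0.13  6.08] gap 0.273
```

```bash
python3 -m pendant '[{"hand":110,"dp":[0,0,0],"turn":[0,0,0]},{"hand":110,"dp":[0,0,0],"turn":[0,0,0]},{"hand":110,"dp":[0,0,0],"turn":[0,0,0]},{"hand":110,"dp":[0,0,0],"turn":[0,0,0]},{"hand":110,"dp":[0,0,-10],"turn":[0,0,0]},{"hand":110,"dp":[0,0,-20],"turn":[0,0,0]},{"hand":110,"dp":[0,0,-30],"turn":[0,0,0]},{"hand":110,"dp":[0,0,-30],"turn":[0,0,0]}]'
python3 -m pendant '[{"hand":110,"dp":[-20,0,-30],"turn":[0,0,0]},{"hand":110,"dp":[-35,0,-20],"turn":[0,0,0]},{"hand":110,"dp":[-35,0,0],"turn":[0,0,0]},{"hand":110,"dp":[-35,0,0],"turn":[0,0,0]},{"hand":110,"dp":[-20,0,0],"turn":[0,0,0]},{"hand":110,"dp":[0,0,0],"turn":[0,0,0]},{"hand":110,"dp":[0,0,0],"turn":[0,0,0]},{"hand":110,"dp":[0,0,0],"turn":[0,0,0]}]'
python3 -c "
from h import *
s,M=where()
snap('side','s21');snap('wrist','w21')
d=load('s21');cv2.imwrite('pics/s21c.png',cv2.resize(d['frame'][110:370,180:420,::-1],None,fx=2.3,fy=2.3,interpolation=cv2.INTER_CUBIC))"
```

```text
time: 27.4
tool_pos: [0.5477, -0.179, 0.1466]
orientation: [-1.878, -2.516, 0.001]
wrist_force: [-0.4, -1.3, 0.8]
finger_gap: 0.57
time: 28.07
tool_pos: [0.5893, -0.3169, 0.1959]
orientation: [-1.878, -2.517, -0.001]
wrist_force: [0.4, 0.1, 0.6]
finger_gap: 0.569
t 28.07 tcp [ 0.5893 -0.3169  0.1959] grasp [ 0.5893 -0.317   0.2149] yaw 1.86 zax [-0.     0.001 -1.   ] F [0.38 0.14 0.62] gap 0.569
```

View pics/s21c.png

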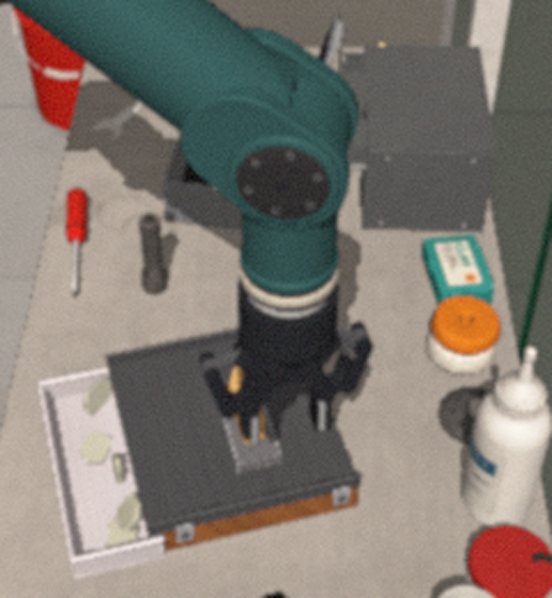

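View pics/w21.png

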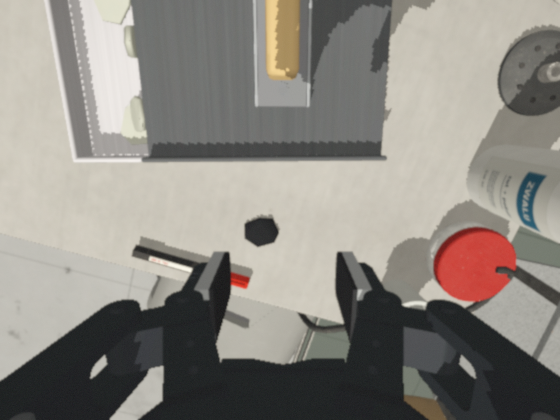

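The block sits flat at mid-panel and the gripper is clear. I'll raise it farther for a last overall check.

```bash
python3 -m pendant '[{"hand":110,"dp":[-20,0,-20],"turn":[0,0,0]},{"hand":110,"dp":[-35,0,-20],"turn":[0,0,0]},{"hand":110,"dp":[-35,0,-20],"turn":[0,0,0]},{"hand":110,"dp":[-35,-10,-20],"turn":[0,0,0]},{"hand":110,"dp":[-35,-20,0],"turn":[0,0,0]},{"hand":110,"dp":[-30,-20,0],"turn":[0,0,0]},{"hand":110,"dp":[0,0,0],"turn":[0,0,0]},{"hand":110,"dp":[0,0,0],"turn":[0,0,0]}]'
python3 - <<'E'
from h import *
where()
d=snap('side','s22');e=snap('scene','e22')
A=cv2.resize(d['frame'][110:360,190:420,::-1],(552,600),interpolation=cv2.INTER_CUBIC); cv2.imwrite('pics/s22c.png',A)
cv2.imwrite('pics/e22c.png',cv2.resize(e['frame'][150:320,200:400,::-1],None,fx=3.4,fy=3.4,interpolation=cv2.INTER_CUBIC))
f=lambda X,Y:(190+X/2.4,110+Y/2.4)
E
```

```text
time: 28.83
tool_pos: [0.5933, -0.5173, 0.275]
orientation: [-1.885, -2.512, 0.003]
wrist_force: [1.1, 0.4, 0.1]
finger_gap: 0.566
t 28.83 tcp [ 0.5933 -0.5173  0.275 ] grasp [ 0.5934 -0.5173  0.294 ] yaw 1.854 zax [-0.002 -0.001 -1.   ] F [1.06 0.42 0.08] gap 0.566
```

View pics/s22c.png

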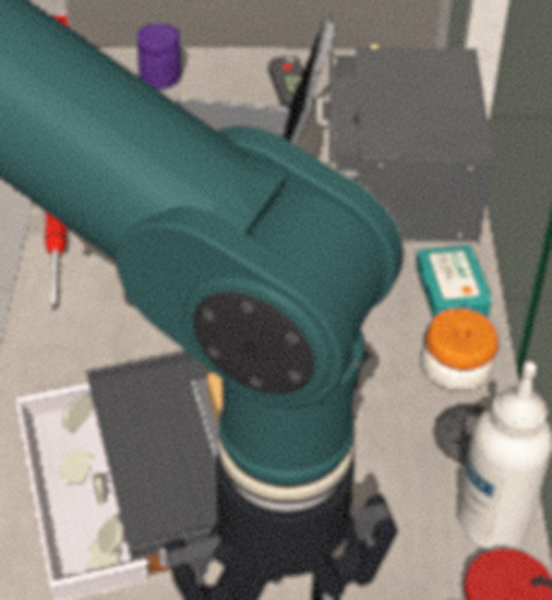

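View pics/e22c.png

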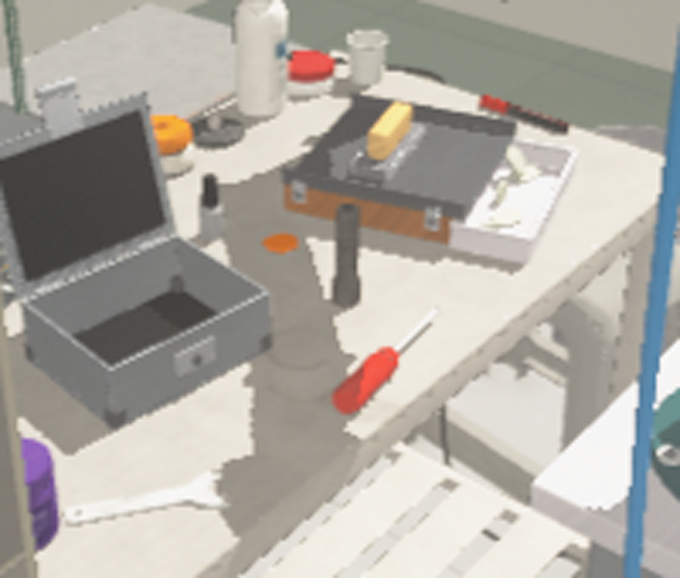

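The scene view shows the lid open at (80,190), the block flat on the panel at (390,135) and flakes in the pan at (515,185). The torch, bottle and jar are upright where they were. The gauge shows at (290,75) in the side view, also in place, so I'll hand in.

```bash
python3 -c "
from workcell import manip
print(manip.hand_in())"
```

```text
the job is handed in; nothing more can be done
None
```

I opened the lid to its stop, took out the scraper block, and wiped all five flakes into the pan in two strokes. I then set the block down flat at mid-panel, moved the arm clear and handed in at 28.8 s. The interface gave no verdict.

**Last checks:** The pictures show the lid open, the panel clear and the block lying flat. The torch, bottle and jar are upright, and all four bystanders are where they stood, judged by eye.

**Doubts and things that disagreed:**
- **Leaning flake:** one flake rests on another and against the panel edge. The first look put its centre about 27 mm above the pan floor, and the recheck 21–26 mm, against a limit of 28 mm. I left it as it was.
- **Lid release:** the tab slid out of the pads just past the balance point, so the lid fell back to its stop by itself instead of my letting it go.
- **Block yaw:** it measured about 0.17 rad from the hinge axis, while the text said within 0.1. The grasp still lined up.
- **First grip:** it was about 5 mm too high on the rib, so I opened and gripped lower before lifting.

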